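Clear and restock the socket tray at the repair cafe

TASK

Get the socket tray ready for the next repair: first scrape every loose metal chip off its plate into the red trough with the scraper block (do not push or pick chips with the gripper), then push every loose socket fully home on a square drive of its own, any free one, until the spring ball clicks. Leave the scraper standing in the middle of the cork pad, and leave the other things on the table where they are.

Things in the scene. Friction and masses are not known exactly. Their poses are not given: they have to be found in the camera images.
- sock_red_mid (a point): steel socket with a red band (may be absent), 42 mm tall, 0.2 kg, upright; lower 20 mm a round collar, dia 38 mm; upper 22 mm a hexagon 30 mm across flats (flats face its own +-y and every 60 deg on). Point: its centre, 21 mm up; z = its axis. A 13.8 mm square hole, sides along its x and y, 20 mm deep, opens downward; grooved on all four walls, so it fits a drive in any quarter-turn
- sock_yellow_mid (a point): steel socket with a yellow band (may be absent), 42 mm tall, 0.2 kg, upright; lower 20 mm a round collar, dia 38 mm; upper 22 mm a hexagon 30 mm across flats (flats face its own +-y and every 60 deg on). Point: its centre, 21 mm up; z = its axis. A 13.8 mm square hole, sides along its x and y, 20 mm deep, opens downward; grooved on all four walls, so it fits a drive in any quarter-turn
- sock_green_mid (a point): steel socket with a green band (may be absent), 42 mm tall, 0.2 kg, upright; lower 20 mm a round collar, dia 38 mm; upper 22 mm a hexagon 30 mm across flats (flats face its own +-y and every 60 deg on). Point: its centre, 21 mm up; z = its axis. A 13.8 mm square hole, sides along its x and y, 20 mm deep, opens downward; grooved on all four walls, so it fits a drive in any quarter-turn
- sock_black_mid (a point): steel socket with a black band (may be absent), 42 mm tall, 0.2 kg, upright; lower 20 mm a round collar, dia 38 mm; upper 22 mm a hexagon 30 mm across flats (flats face its own +-y and every 60 deg on). Point: its centre, 21 mm up; z = its axis. A 13.8 mm square hole, sides along its x and y, 20 mm deep, opens downward; grooved on all four walls, so it fits a drive in any quarter-turn
- tray: socket tray fixed to the table; origin on the table. Dark steel plate, top 30 mm high, x -80 to +90, y -145 to +145 mm; red side rims at y +-149 stand 8 mm above it. Before it (-x) the open red trough, x -80 to -150 mm, y +-145, floor 4 mm high, front wall 22 mm high. Four square drives in a row at x = +60 mm, 70 mm apart in y
- stud0 (a point): drive 0 (0 to 3 from the tray's -y side): its foot's centre, on the plate; axes as the tray's. Upright steel square 12.7 mm wide, 17.5 mm tall, sides along x and y, top 4.5 mm tapered to 8.4 mm. Takes any socket; fully home, the socket's underside is on the plate
- ball0 (a joint): spring ball in the +x side of drive 0, 7.5 mm above the plate: how far it is pressed in, m; 0 = out, about 0.0018 while a socket's lip passes. Pushing a socket over it takes about 7 to 12 N; it is back near 0 when the socket has clicked home (also 0 while the drive is bare)
- stud1 (a point): drive 1 (0 to 3 from the tray's -y side): its foot's centre, on the plate; axes as the tray's. Upright steel square 12.7 mm wide, 17.5 mm tall, sides along x and y, top 4.5 mm tapered to 8.4 mm. Takes any socket; fully home, the socket's underside is on the plate
- ball1 (a joint): spring ball in the +x side of drive 1, 7.5 mm above the plate: how far it is pressed in, m; 0 = out, about 0.0018 while a socket's lip passes. Pushing a socket over it takes about 7 to 12 N; it is back near 0 when the socket has clicked home (also 0 while the drive is bare)
- stud2 (a point): drive 2 (0 to 3 from the tray's -y side): its foot's centre, on the plate; axes as the tray's. Upright steel square 12.7 mm wide, 17.5 mm tall, sides along x and y, top 4.5 mm tapered to 8.4 mm. Takes any socket; fully home, the socket's underside is on the plate
- ball2 (a joint): spring ball in the +x side of drive 2, 7.5 mm above the plate: how far it is pressed in, m; 0 = out, about 0.0018 while a socket's lip passes. Pushing a socket over it takes about 7 to 12 N; it is back near 0 when the socket has clicked home (also 0 while the drive is bare)
- stud3 (a point): drive 3 (0 to 3 from the tray's -y side): its foot's centre, on the plate; axes as the tray's. Upright steel square 12.7 mm wide, 17.5 mm tall, sides along x and y, top 4.5 mm tapered to 8.4 mm. Takes any socket; fully home, the socket's underside is on the plate
- ball3 (a joint): spring ball in the +x side of drive 3, 7.5 mm above the plate: how far it is pressed in, m; 0 = out, about 0.0018 while a socket's lip passes. Pushing a socket over it takes about 7 to 12 N; it is back near 0 when the socket has clicked home (also 0 while the drive is bare)
- scraper_mid (a point): scraper block, 66 mm tall, 0.2 kg, standing on its flat sole: heavy black rubber foot 34 mm (x) by 80 mm (y), 16 mm high; on it an orange upright rib to grip, 16 mm (x) by 66 mm (y), 50 mm high. Point: its centre, 33 mm above the sole; z up. It scrapes with the long sides of its foot
- pad_top (a point): centre of the top of the cork pad where the scraper belongs: 120 mm square, 4 mm thick, fixed to the table
- chip0_mid (a point): bright aluminium chip (may be absent), 14 x 12 x 7 mm, 10 g, loose on the tray's plate between drives and trough; its centre, 3.5 mm above the plate
- chip1_mid (a point): bright aluminium chip (may be absent), 14 x 12 x 7 mm, 10 g, loose on the tray's plate between drives and trough; its centre, 3.5 mm above the plate
- chip2_mid (a point): bright aluminium chip (may be absent), 14 x 12 x 7 mm, 10 g, loose on the tray's plate between drives and trough; its centre, 3.5 mm above the plate
- chip3_mid (a point): bright aluminium chip (may be absent), 14 x 12 x 7 mm, 10 g, loose on the tray's plate between drives and trough; its centre, 3.5 mm above the plate
- mug: white mug, 90 mm tall, a loose bystander to be left alone; its underside's centre
- driver: screwdriver with a red handle, lying down, a loose bystander to be left alone; its middle
- jar: amber jar with a steel lid, 80 mm tall, a loose bystander to be left alone; its underside's centre
- board: green circuit board, 70 x 130 mm, on small feet, a loose bystander to be left alone; its underside's centre
- tape: roll of black tape, 64 mm in diameter, lying flat, a loose bystander to be left alone; its underside's centre
Things that resemble listed ones, but are neither listed nor needed, are in the scene too. Leave any turquoise or yellow look-alike of the part that bears scraper_mid alone.

How it is judged:
By the outcome, as a careful person would: the job done as asked, in the order asked, and still so for the second after the job is handed in, with the robot touching nothing.
Of sock_red, sock_yellow, sock_green, sock_black only 3 to 4 are there at a start; the rules pass over those that are not, and their reading is None.
Of chip0, chip1, chip2, chip3 only 2 to 4 are there at a start; the rules pass over those that are not, and their reading is None.
At some moment in a run one of sock_red, sock_yellow, sock_green, sock_black, scraper may be knocked a few centimetres aside while the robot is not near it.
It also fails if it takes over 210 s, if anything falls off the work surface, if the arm or the gripper's body presses on something with over 40 N, if the wrist force passes 120 N, or if a joint passes its speed limit or range.

ROBOT

A 6-joint arm with a two-finger parallel gripper is mounted at the origin on the work surface. World frame = base frame: x ahead of the robot, y to its left, z up, the work surface at z = 0. Lengths are in m, angles in degrees, forces in N, time in s.
With the tool pointing down it reaches from about 0.375 to 0.9 m from the base axis. Payload 3.1 kg.
Tool frame: the origin (TCP) lies at the very end of the fingers, on their centre line; the grasp point (between the pads) lies 19 mm behind it; z points along the fingers, y is the direction in which the jaws open and shut (so a half turn about z gives the same grasp; the last joint's range is limited). The gripper opens to 87 mm and grips with 3 to 60 N. Pads are 19 mm wide; open, the fingers measure 117 mm over their backs; the gripper's body (75 mm by 190 mm) begins 51 mm behind the grasp point.
Start: joints at [-73.596, 30.224, 82.088, -0, 67.689, -10.227], TCP at [0.28, -0.559, 0.223] pointing down, gripper open.
Joint ranges: [-176.69, 176.69], [-43.24, 126.21], [12.49, 139.97], [-82, 262], [0, 151.66], [-163.58, 163.58]. Speed limits (degrees/s): [159.86, 159.86, 180, 180, 180, 180].

INTERFACE

Orientations are given as a 3x3 rotation matrix whose columns are the frame's x, y, z axes.
In Python, from rig import readout, capture, camera_model, bot, spot_in, regions_of gives the robot as it stands.
- The arm moves only by the tool send_rows, never from a script. Its argument "moves" is a list that holds one entry, the list of rows, each a list of 7 numbers: the turn, a rotation vector about the tool's x, y, z in degrees, then the shift along the tool's x, y, z in cm, then the opening, from -1 (shut) to 1 (fully open). A call has exactly 5 rows; each row shifts and turns the commanded pose from where the row before left it, along the tool's axes as they then stand; what a row does not reach is not made up. A row lasts 1/10 s, in which the tool goes at most 50 mm and 8.59 degrees, less where a joint would pass 70% of its speed; a pose out of reach is approached as far as the arm can. A call with a gripper value outside its range is refused whole. The fingers move at their own pace and stop on an object; the grip force is fixed at half the most. Time passes only in rows, so rows that do not move let the fingers close, or fill a call up. It gives the time, the measured TCP pose, the force and the opening at its end, in the units of the state.
- readout.read_state(): the state, without advancing time (a new reading comes with each control period).
- capture(name): name is "scene" or "top"; returns the picture (384x512x3 uint8, blue, green, red); there is no depth.
- camera_model(name): a dict with "camera_matrix" (3x3 intrinsics, pixels), "k1" (the pictures are not rectified: a ray, as slopes to the right and down, at radius r is drawn at 1 + k1 r^2 times it, then the intrinsics apply), "pose" (4x4, takes a point from camera to world coordinates). Camera axes: x right, y up, looking along -z (the intrinsics and any distortion apply to the point x, -y, -z); pixel columns grow to the right and rows downward; lengths in m; the calibration is good to about 2 mm. A picture is of the moment at which its call begins. camera_model takes no time and is no camera call.
- bot.hand_in(): hands the job in, once; it reports no verdict.
Trained networks look in the newest picture that a camera, given by its name, has taken for a name from the list of things; names that differ only in an ending like _2 or _b are one class to them, and where a whole thing is asked for, a point or a joint stands for the part that bears it (a point fixed in the world has none). Each returns a list of dicts, best first, with "p" (0 to 1); they miss things now and then, are a little off and sometimes report something else, mostly with a low value. They report only what shows in the picture. A call takes as long as a camera call. They do not tell look-alikes from the thing itself.
- spot_in(camera, thing): "location" ([x, y, z] in m, in world coordinates, good to about 4 mm: the middle of the surface that is visible of it).
- regions_of(camera, thing): "mask" (384x512 bool, what is visible of it).
The state is a dict: "time_s": time; "joint_positions": joint angles; "qvel": joint speeds; "tau": joint torques, N m; "position": TCP position; "tcp_rot": TCP orientation; "force": force on the tool from outside, world axes, zero at the start; "moment": the same for the moment, N m; "opening": opening from 0.0 (shut) to 1.0 (fully open).
Only numpy, scipy, OpenCV 4.12 (cv2) and the standard library are available. Lean on these libraries where they do the work, as an engineer would, in place of code of your own. Each camera call takes 0.05 s, during which the arm holds its last target. There are 200 camera calls.

## Working session

There is one attempt and no reset: what is moved stays moved. The work goes in short steps, Python scripts to look and compute and a tool call to move; the robot and the scene stay as the last step left them, time stands still between calls to the robot, and variables do not carry over. Pictures are saved under pics/ and viewed, about 12 in all and at most 16, crops included, and the job is handed in when it is done.

Besides the shell and the picture viewer there is one more tool, called after "Call:" as a command line: name --argument value ..., lists and objects as JSON in quotes. send_rows: Moves the arm, as the interface text tells. Its arguments: {"type":"object","properties":{"moves":{"type":"array","items":{"type":"array","items":{"type":"array","items":{"type":"number"}}}}},"required":["moves"]}

```bash
ls; mkdir -p pics; python3 - <<'E'
from rig import *
import cv2
s=readout.read_state(); print(s['time_s'],s['position'],s['tcp_rot'],s['opening'])
for c in ('scene','top'):
    cv2.imwrite(f'pics/{c}0.png',capture(c)); m=camera_model(c); print(c,m)
    for t in 'sock_red_mid sock_yellow_mid sock_green_mid sock_black_mid tray scraper_mid pad_top chip0_mid stud0 stud3 mug driver jar board tape'.split():
        try: print(t,[( [round(float(v),3) for v in d['location']],round(float(d['p']),2)) for d in spot_in(c,t)][:6])
        except Exception as e: print(t,e)
E
```

```text
pics
0.0 [ 0.27999167 -0.55796622  0.22156365] [[ 8.93912876e-01  4.48240368e-01 -5.85603644e-04]
 [ 4.48240567e-01 -8.93910565e-01  2.07278731e-03]
 [ 4.05629663e-04 -2.11538258e-03 -9.99997680e-01]] 0.9985684327242331
scene {'camera_matrix': array([[432.12520664,   0.        , 257.76678778],
       [  0.        , 432.12520664, 200.97646014],
       [  0.        ,   0.        ,   1.        ]]), 'k1': -0.07165469660820559, 'pose': array([[-0.46585285, -0.55096488,  0.69240076,  1.28495886],
       [ 0.88480707, -0.29878305,  0.35755439,  0.36440638],
       [ 0.0098777 ,  0.77920882,  0.62668656,  0.74631751],
       [ 0.        ,  0.        ,  0.        ,  1.        ]])}
sock_red_mid [([0.532, 0.26, 0.03], 0.6)]
sock_yellow_mid [([0.398, 0.398, 0.029], 0.53), ([0.424, -0.285, 0.03], 0.52), ([0.384, 0.267, 0.029], 0.45), ([0.564, 0.019, 0.031], 0.33)]
sock_green_mid [([0.52, 0.397, 0.031], 0.54), ([0.511, -0.455, 0.052], 0.5), ([0.531, 0.259, 0.03], 0.26)]
sock_black_mid [([0.385, 0.268, 0.025], 0.51)]
tray [([0.571, 0.021, 0.032], 0.56)]
scraper_mid [([0.381, -0.411, 0.027], 0.94), 
[... 941 characters left out ...]
       1.00000000e+00]])}
sock_red_mid []
sock_yellow_mid []
sock_green_mid [([0.531, 0.01, 0.029], 0.56), ([0.505, 0.394, 0.039], 0.55)]
sock_black_mid [([0.372, 0.256, 0.044], 0.62), ([0.741, -0.184, 0.046], 0.32)]
tray [([0.535, 0.01, 0.029], 0.91)]
scraper_mid [([0.41, -0.291, 0.026], 0.62), ([0.383, -0.412, 0.037], 0.51)]
pad_top [([0.56, -0.307, 0.004], 0.56)]
chip0_mid []
stud0 [([0.528, 0.01, 0.03], 0.98)]
stud3 [([0.528, 0.01, 0.03], 0.98)]
mug [([0.738, -0.18, 0.044], 0.75), ([0.489, -0.459, 0.076], 0.35)]
driver [([0.666, 0.35, 0.02], 0.74)]
jar [([0.487, -0.456, 0.076], 0.58)]
board [([0.683, -0.416, 0.015], 0.87), ([0.49, -0.455, 0.077], 0.34)]
tape [([0.66, 0.269, 0.02], 0.57)]
```

View pics/scene0.png

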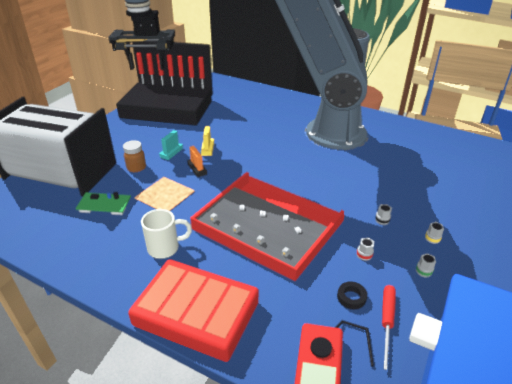

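View pics/top0.png

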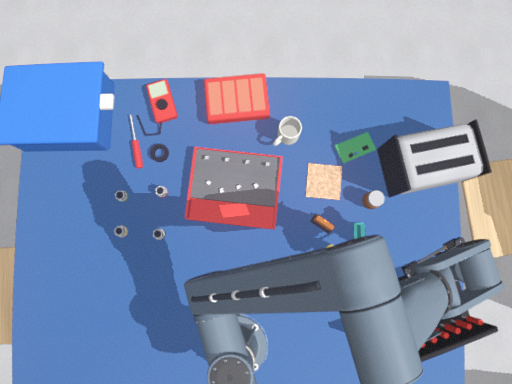

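The scene picture shows the orange scraper at (196,160), with four sockets at (384,212) black, (434,232) yellow, (366,247) red and (427,264) green. The top picture shows the drives at about (207..267,157..164) and four chips at about (209,183), (222,190), (240,187) and (257,185).

```bash
cat > h.py <<'E'
import numpy as np, cv2
from rig import readout, capture, camera_model, bot, spot_in, regions_of
def cam(c):
    m=camera_model(c); return np.array(m['camera_matrix']),m['k1'],np.array(m['pose'])
def p2w(c,u,v,z):
    K,k,P=cam(c); d=np.array([(u-K[0,2])/K[0,0],(v-K[1,2])/K[1,1]]); s=d.copy()
    for _ in range(20): s=d/(1+k*(s@s))
    r=P[:3,:3]@np.array([s[0],-s[1],-1]); o=P[:3,3]; return o+r*(z-o[2])/r[2]
def w2p(c,X):
    K,k,P=cam(c); X=np.atleast_2d(X); q=(X-P[:3,3])@P[:3,:3]
    s=np.c_[q[:,0],-q[:,1]]/-q[:,2:3]; s=s*(1+k*(s**2).sum(1,keepdims=True))
    return s*[K[0,0],K[1,1]]+[K[0,2],K[1,2]]
def crop(img,x0,y0,w,h,f): return cv2.resize(img[y0:y0+h,x0:x0+w],None,fx=f,fy=f,interpolation=cv2.INTER_CUBIC)
E
python3 - <<'E'
from h import *
t=cv2.imread('pics/top0.png'); s=cv2.imread('pics/scene0.png')
a=crop(t,180,140,110,95,5); cv2.imwrite('pics/c1.png',a)
a=crop(s,185,170,165,105,4.8); cv2.imwrite('pics/c2.png',a)
b=np.hstack([crop(t,105,175,75,70,5),crop(s,350,195,100,70,4)[:350] if 0 else cv2.resize(crop(s,355,195,95,85,4),(391,350))]); cv2.imwrite('pics/c3.png',b)
E
```

```text
(no output)
```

View pics/c1.png

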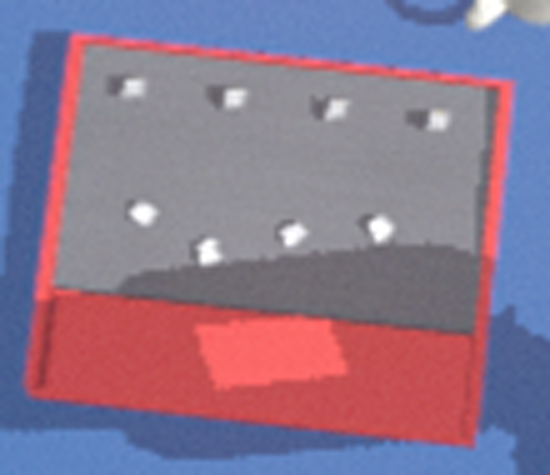

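View pics/c3.png

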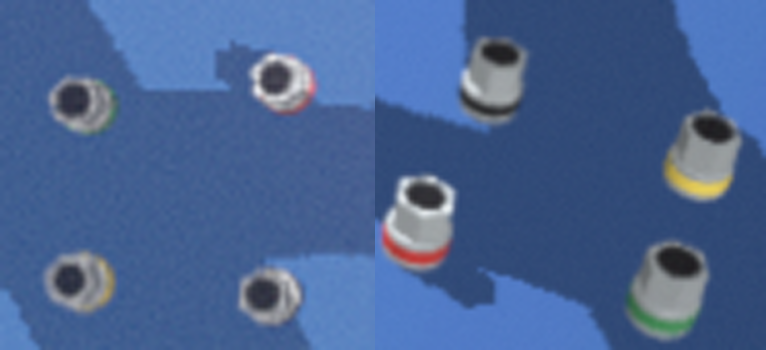

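The top crop shows drive tops at crop pixels (133,87), (235,98), (335,109) and (437,120). Chips are at (145,212), (207,250), (292,233) and (380,228), and the plate's front edge runs (52,290)–(475,333). The socket crop shows four upright sockets. Next is the scene crop, to cross-check.

View pics/c2.png

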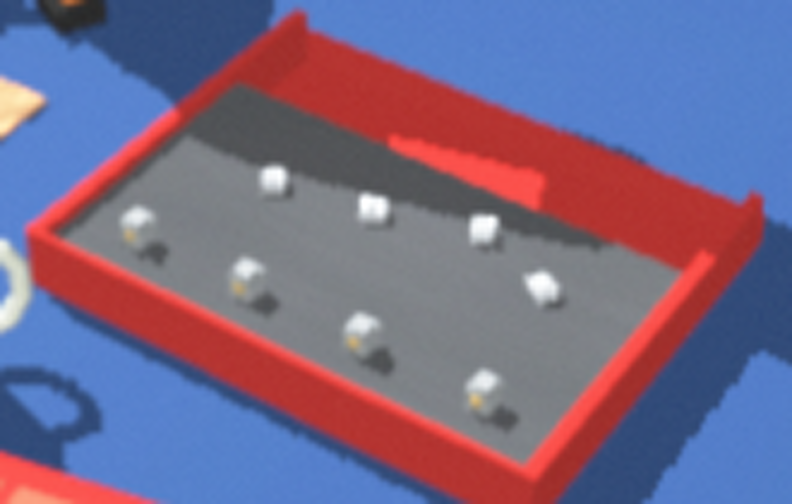

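```bash
python3 - <<'E'
from h import *
from scipy.optimize import least_squares
f=lambda x,y:(180+(x+.5)/5-.5,140+(y+.5)/5-.5)
st=[f(*p) for p in [(437,120),(335,109),(235,98),(133,87)]]
W=np.array([p2w('top',*p,.0475) for p in st]); print(W.round(4))
d=W[3]-W[0]; print('spacing',np.linalg.norm(d)/3,'yaw',np.degrees(np.arctan2(-d[0],d[1])))
yaw=np.arctan2(-d[0],d[1]);R=np.array([[np.cos(yaw),-np.sin(yaw)],[np.sin(yaw),np.cos(yaw)]])
o=W.mean(0)[:2]-R@[.06,0]; print('origin',o)
for n,p,z in [('edgeL',(52,290),.03),('edgeR',(475,333),.03),('c',(145,212),.034),('c',(207,250),.034),('c',(292,233),.034),('c',(380,228),.034)]:
    w=p2w('top',*f(*p),z)[:2]; print(n,w.round(4),(R.T@(w-o)*1000).round(1))
# sockets in top: collar/upper centre; crop offset 105,175
g=lambda x,y:(105+(x+.5)/5-.5,175+(y+.5)/5-.5)
for n,p in [('green',(72,98)),('red',(275,78)),('yellow',(70,280)),('black',(264,294))]:
    print(n,'top',p2w('top',*g(*p),.042)[:2].round(4))
q=lambda x,y:(355+(x+.5)*95/391-.5,195+(y+.5)*85/350-.5)
for n,p in [('green',(682-375,261)),('red',(428-375,195)),('yellow',(714-375,128)),('black',(500-375,53))]:
    print(n,'scene',p2w('scene',*q(*p),.042)[:2].round(4))
# project studs into scene crop coordinates
S=np.array([[*(o+R@[.06,y]),.0475] for y in (-.105,-.035,.035,.105)]); print((w2p('scene',S)-[185,170])*4.8)
for c in('top','scene'):
    r=regions_of(c,'scraper_mid')
    for m in r:
        ys,xs=np.nonzero(m['mask']); print(c,m['p'],len(xs),xs.mean(),ys.mean(),xs.min(),xs.max(),ys.min(),ys.max())
t=cv2.imread('pics/top0.png'); s=cv2.imread('pics/scene0.png')
cv2.imwrite('pics/c4.png',np.hstack([crop(t,295,200,55,50,7),crop(s,150,115,65,65,5.3846)[:350,:350]]))
E
```

```text
[[ 0.6118 -0.1101  0.0475]
 [ 0.6194 -0.0408  0.0475]
 [ 0.6271  0.0273  0.0475]
 [ 0.6349  0.0971  0.0475]]
spacing 0.06947730928455889 yaw -6.3889841715500815
origin [5.63681964e-01 7.91552626e-05]
edgeL [0.4976 0.1522] [-82.6 143.9]
edgeR [ 0.4682 -0.1356] [ -79.8 -145.5]
c [0.5508 0.089 ] [-22.7  86.9]
c [0.5246 0.0463] [-44.   41.6]
c [ 0.5362 -0.0114] [-26.  -14.5]
c [ 0.5396 -0.0713] [-16.  -73.6]
green top [0.5077 0.3957]
red top [0.5215 0.255 ]
yellow top [0.3836 0.392 ]
black top [0.3751 0.2584]
green scene [0.504  0.4012]
red scene [0.5199 0.2604]
yellow scene [0.3818 0.3977]
black scene [0.374  0.2637]
[[129.67111041 209.49094452]
 [238.25048286 261.0902305 ]
 [353.41911188 315.73384771]
 [475.59015451 373.60195829]]
top 0.72 181 358.5193370165746 230.3756906077348 353 365 223 238
top 0.71 251 321.7370517928287 222.92828685258965 311 333 213 232
scene 0.87 348 195.69252873563218 162.72701149425288 187 205 146 177
scene 0.6 437 170.54462242562929 145.64988558352402 160 183 131 159
scene 0.49 264 206.91287878787878 142.8560606060606 201 213 127 155
```

View pics/c4.png

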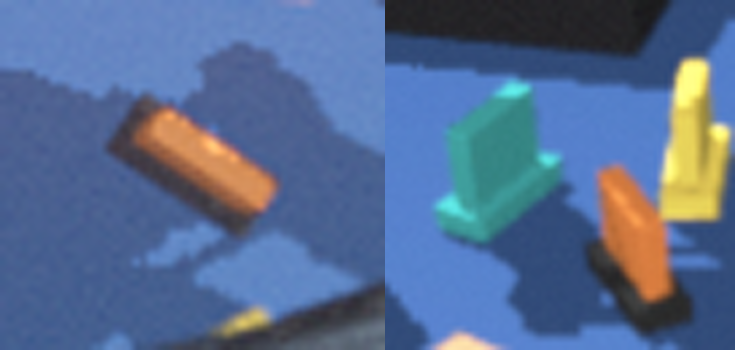

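The scene crop shows all four drives bare. The chip and drive positions agree with the top view, apart from a bias of about 2 px between the cameras. The scraper crop shows the orange scraper upright, with the turquoise and yellow look-alikes beside it.

```bash
cat >> h.py <<'E'
from scipy.spatial.transform import Rotation as Ro
import json,math
def plan(xyz,yaw,op,n,show=True):
    """rows from measured pose to TCP xyz, tool y axis (mod 180) at world angle yaw deg, pointing down"""
    s=readout.read_state(); p=np.array(s['position']);R=np.array(s['tcp_rot'])
    y0=math.degrees(math.atan2(R[1,1],R[0,1])); dy=(yaw-y0+90)%180-90; a=math.radians(y0+dy)
    y=np.array([math.cos(a),math.sin(a),0]);z=np.array([0,0,-1.]);T=np.c_[np.cross(y,z),y,z]
    rv=Ro.from_matrix(R.T@T).as_rotvec(degrees=True)/n; step=(np.array(xyz)-p)/n; rows=[];C=R.copy()
    for i in range(n):
        rows.append([*rv.round(2),*(C.T@step*100).round(2),op]); C=C@Ro.from_rotvec(rv,degrees=True).as_matrix()
    if show:
        print('t',s['time_s'],'p',p.round(4),'y0',round(y0,2),'op',round(s['opening'],3),'F',np.array(s['force']).round(1),'J6',s['joint_positions'][5])
        for i in range(0,n,5): print(json.dumps([[[float(v) for v in r] for r in rows[i:i+5]]]))
E
python3 - <<'E'
from h import *
a=p2w('top',324.86,222.4,.066);b=p2w('scene',195.5,152.7,.066);print(a,b)
m=(a+b)/2; plan([m[0],m[1],.12],-33.6,.2,10)
E
```

```text
[ 0.41067898 -0.29926074  0.066     ] [ 0.42104196 -0.28819219  0.066     ]
t 1.7 p [ 0.2802 -0.5587  0.2225] y0 -63.37 op 1.0 F [-1.   0.7  0.3] J6 -10.228266216835705
[[[-0.0, 0.0, -2.98, 2.4, -1.76, 1.03, 0.2], [-0.0, 0.0, -2.98, 2.49, -1.63, 1.03, 0.2], [-0.0, 0.0, -2.98, 2.57, -1.5, 1.03, 0.2], [-0.0, 0.0, -2.98, 2.64, -1.37, 1.03, 0.2], [-0.0, 0.0, -2.98, 2.71, -1.23, 1.03, 0.2]]]
[[[-0.0, 0.0, -2.98, 2.77, -1.08, 1.03, 0.2], [-0.0, 0.0, -2.98, 2.82, -0.94, 1.03, 0.2], [-0.0, 0.0, -2.98, 2.87, -0.79, 1.03, 0.2], [-0.0, 0.0, -2.98, 2.91, -0.64, 1.03, 0.2], [-0.0, 0.0, -2.98, 2.94, -0.49, 1.03, 0.2]]]
```

Call:
send_rows --moves '[[[0,0,-3,2.4,-1.8,1.0,0.2],[0,0,-3,2.5,-1.6,1.0,0.2],[0,0,-3,2.6,-1.5,1.0,0.2],[0,0,-3,2.6,-1.4,1.0,0.2],[0,0,-3,2.7,-1.2,1.0,0.2]]]'

```text
time_s: 2.2
position: [0.3482, -0.4252, 0.1723]
tcp_rot: [[0.746, 0.666, 0.0], [0.666, -0.746, -0.0], [-0.0, 0.0, -1.0]]
force: [-0.3, -0.2, -0.1]
opening: 0.648
```

```bash
cat >> h.py <<'E'
def boxhull(c,o,yaw,lo,hi):
    a=np.radians(yaw);R=np.array([[np.cos(a),-np.sin(a),0],[np.sin(a),np.cos(a),0],[0,0,1]])
    P=np.array([[x,y,z] for x in(lo[0],hi[0]) for y in(lo[1],hi[1]) for z in(lo[2],hi[2])])@R.T+o
    h=cv2.convexHull(((w2p(c,P)+.5)*8).astype(np.float32)).astype(np.int32)
    return h
def iou(c,mask8,o,yaw,lo,hi):
    m=np.zeros(mask8.shape,np.uint8);cv2.fillPoly(m,[boxhull(c,o,yaw,lo,hi)],1)
    m=m>0;return (m&mask8).sum()/(m|mask8).sum()
def fit_scraper(img,c,g,z0=0):
    from scipy.optimize import minimize
    hsv=cv2.cvtColor(img,cv2.COLOR_BGR2HSV); q=w2p(c,[g[0],g[1],z0+.04])[0]
    m=(hsv[...,0]>4)&(hsv[...,0]<17)&(hsv[...,1]>130)&(hsv[...,2]>60)
    yy,xx=np.mgrid[:384,:512]; m&=(np.hypot(xx-q[0],yy-q[1])<28)
    M=cv2.resize(m.astype(np.uint8)*255,None,fx=8,fy=8,interpolation=cv2.INTER_LINEAR)>127
    f=lambda v:-iou(c,M,np.array([v[0]/100,v[1]/100,z0]),v[2]*3,(-.008,-.033,.016),(.008,.033,.066))
    r=minimize(f,[g[0]*100,g[1]*100,g[2]/3],method='Nelder-Mead',options=dict(initial_simplex=np.array([g[0]*100,g[1]*100,g[2]/3])+np.array([[0,0,0],[1,0,0],[0,1,0],[0,0,3]])))
    return np.array([r.x[0]/100,r.x[1]/100,r.x[2]*3]).round(4),-r.fun,m.sum()
E
python3 - <<'E'
from h import *
for c in('top','scene'): print(c,fit_scraper(cv2.imread(f'pics/{c}0.png'),c,(.415,-.293,-33)))
E
```

```text
top (array([  0.4132,  -0.2979, -33.091 ]), np.float64(0.802760703116575), np.int64(117))
scene (array([  0.415 ,  -0.2931, -38.8165]), np.float64(0.8481548279689234), np.int64(196))
```

```bash
python3 - <<'E'
from h import *
plan([.414,-.2955,.1],-35,.2,10)
E
```

```text
t 2.2 p [ 0.3482 -0.4252  0.1723] y0 -48.27 op 0.648 F [-0.3 -0.2 -0.1] J6 -14.079137252840969
[[[0.0, 0.0, -1.33, 1.35, -0.53, 0.72, 0.2], [0.0, 0.0, -1.33, 1.37, -0.5, 0.72, 0.2], [0.0, 0.0, -1.33, 1.38, -0.47, 0.72, 0.2], [0.0, 0.0, -1.33, 1.39, -0.43, 0.72, 0.2], [0.0, 0.0, -1.33, 1.4, -0.4, 0.72, 0.2]]]
[[[0.0, 0.0, -1.33, 1.41, -0.37, 0.72, 0.2], [0.0, 0.0, -1.33, 1.41, -0.34, 0.72, 0.2], [0.0, 0.0, -1.33, 1.42, -0.3, 0.72, 0.2], [0.0, 0.0, -1.33, 1.43, -0.27, 0.72, 0.2], [0.0, 0.0, -1.33, 1.43, -0.24, 0.72, 0.2]]]
```

Call:
send_rows --moves '[[[0,0,-2.6,2.7,-1.0,1.4,0.2],[0,0,-2.6,2.8,-0.9,1.4,0.2],[0,0,-2.7,2.8,-0.8,1.5,0.2],[0,0,-2.7,2.8,-0.65,1.5,0.2],[0,0,-2.7,2.9,-0.5,1.4,0.2]]]'

```text
time_s: 2.7
position: [0.4161, -0.2966, 0.1002]
tcp_rot: [[0.573, 0.819, 0.0], [0.819, -0.573, -0.001], [-0.0, 0.001, -1.0]]
force: [0.3, -0.7, 0.3]
opening: 0.598
```

```bash
python3 - <<'E'
from h import *
plan([.414,-.2955,.023],-35,.2,5)
I=[]
for c,b in(('top',(290,190,80,70)),('scene',(150,100,80,70))):
    i=capture(c); I.append(crop(i,*b,5))
cv2.imwrite('pics/d1.png',np.hstack(I))
E
```

```text
t 2.7 p [ 0.4161 -0.2966  0.1002] y0 -34.98 op 0.598 F [ 0.3 -0.7  0.3] J6 -13.058950908285023
[[[0.01, 0.0, 0.0, -0.01, -0.05, 1.54, 0.2], [0.01, 0.0, 0.0, -0.01, -0.05, 1.54, 0.2], [0.01, 0.0, 0.0, -0.01, -0.05, 1.54, 0.2], [0.01, 0.0, 0.0, -0.01, -0.05, 1.54, 0.2], [0.01, 0.0, 0.0, -0.01, -0.05, 1.54, 0.2]]]
```

View pics/d1.png

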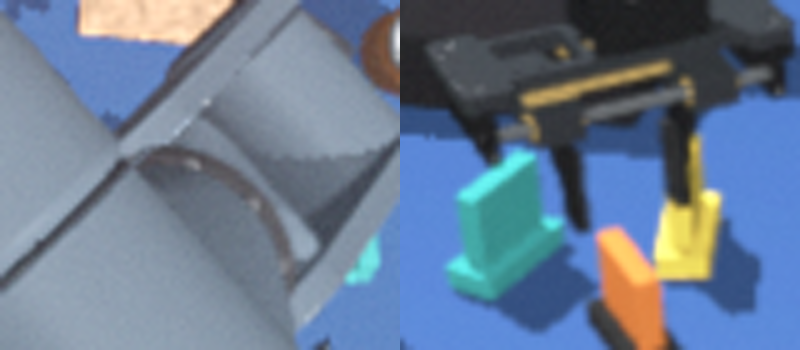

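The tool stands over the scraper. In the scene picture the fingertips are at about (186,146) and (206,141), and the orange rib top is at about (194,148).

```bash
python3 - <<'E'
from h import *
s=readout.read_state();p=np.array(s['position']);y=np.array(s['tcp_rot'])[:,1]
for k in(-.0335,0,.0335): print(w2p('scene',p+k*y))
E
```

```text
[[205.19854965 138.86322319]]
[[194.39846473 141.60496408]]
[[183.40181036 144.40411462]]
```

Call:
send_rows --moves '[[[0,0,0,0,-0.05,1.5,0.2],[0,0,0,0,-0.05,1.5,0.2],[0,0,0,0,-0.05,1.5,0.2],[0,0,0,0,0,1.6,0.2],[0,0,0,0,0,1.6,0.2]]]'

```text
time_s: 3.3
position: [0.4147, -0.2982, 0.0235]
tcp_rot: [[0.575, 0.818, 0.002], [0.818, -0.575, -0.002], [-0.001, 0.002, -1.0]]
force: [0.3, 0.3, 0.4]
opening: 0.601
```

Call:
send_rows --moves '[[[0,0,0,0,0,0,-1],[0,0,0,0,0,0,-1],[0,0,0,0,0,0,-1],[0,0,0,0,0,0,-1],[0,0,0,0,0,0,-1]]]'

```text
time_s: 3.8
position: [0.4145, -0.2969, 0.0243]
tcp_rot: [[0.575, 0.818, 0.001], [0.818, -0.575, -0.001], [-0.0, 0.001, -1.0]]
force: [-0.1, -0.5, 0.6]
opening: 0.23
```

Call:
send_rows --moves '[[[0,0,0,0,0,0,-1],[0,0,0,0,0,0,-1],[0,0,0,0,0,0,-1],[0,0,0,0,0,0,-1],[0,0,0,0,0,0,-1]]]'

```text
time_s: 4.3
position: [0.4142, -0.2965, 0.0241]
tcp_rot: [[0.574, 0.819, 0.0], [0.819, -0.574, -0.0], [-0.0, 0.0, -1.0]]
force: [-0.3, 0.4, 5.6]
opening: 0.183
```

```bash
cat >> h.py <<'E'
TO=np.array([.5635,.0013]);TY=-6.4
def T(x,y):
    a=np.radians(TY);return TO+np.array([[np.cos(a),-np.sin(a)],[np.sin(a),np.cos(a)]])@[x/1000,y/1000]
E
python3 - <<'E'
from h import *
s=readout.read_state();p=s['position']
print(T(20,64),T(-80,64));plan([p[0],p[1],.15],-35,-1,5); plan([*T(20,64),.15],TY,-1,10)
E
```

```text
[0.59050937 0.06267177] [0.49113258 0.07381866]
t 4.3 p [ 0.4142 -0.2965  0.0241] y0 -35.06 op 0.183 F [-0.3  0.4  5.6] J6 -13.111038611230128
[[[0.0, 0.0, -0.01, -0.0, 0.0, -2.52, -1.0], [0.0, 0.0, -0.01, -0.0, 0.0, -2.52, -1.0], [0.0, 0.0, -0.01, -0.0, 0.0, -2.52, -1.0], [0.0, 0.0, -0.01, -0.0, 0.0, -2.52, -1.0], [0.0, 0.0, -0.01, -0.0, 0.0, -2.52, -1.0]]]
t 4.3 p [ 0.4142 -0.2965  0.0241] y0 -35.06 op 0.183 F [-0.3  0.4  5.6] J6 -13.111038611230128
[[[0.0, 0.0, -2.87, 3.95, -0.62, -1.26, -1.0], [0.0, 0.0, -2.87, 3.98, -0.42, -1.26, -1.0], [0.0, 0.0, -2.87, 3.99, -0.22, -1.26, -1.0], [0.0, 0.0, -2.87, 4.0, -0.02, -1.26, -1.0], [0.0, 0.0, -2.87, 4.0, 0.18, -1.26, -1.0]]]
[[[0.0, 0.0, -2.87, 3.98, 0.38, -1.26, -1.0], [0.0, 0.0, -2.87, 3.96, 0.58, -1.26, -1.0], [0.0, 0.0, -2.87, 3.93, 0.77, -1.26, -1.0], [0.0, 0.0, -2.87, 3.88, 0.97, -1.26, -1.0], [0.0, 0.0, -2.87, 3.83, 1.16, -1.26, -1.0]]]
```

Call:
send_rows --moves '[[[0,0,0,0,0,-2.5,-1],[0,0,0,0,0,-2.5,-1],[0,0,0,0,0,-2.5,-1],[0,0,0,0,0,-2.5,-1],[0,0,0,0,0,-2.5,-1]]]'

```text
time_s: 4.8
position: [0.4139, -0.296, 0.1491]
tcp_rot: [[0.575, 0.818, -0.001], [0.818, -0.575, 0.001], [0.0, -0.001, -1.0]]
force: [0.8, -0.2, -2.5]
opening: 0.178
```

Call:
send_rows --moves '[[[0,0,-2.9,3.9,-0.6,0,-1],[0,0,-2.9,4.0,-0.4,0,-1],[0,0,-2.9,4.0,-0.2,0,-1],[0,0,-2.9,4.0,0,0,-1],[0,0,-2.9,4.0,0.2,0,-1]]]'

```text
time_s: 5.3
position: [0.5031, -0.1158, 0.1481]
tcp_rot: [[0.35, 0.937, -0.001], [0.937, -0.35, 0.0], [0.0, -0.001, -1.0]]
force: [0.5, -0.2, -2.7]
opening: 0.184
```

Call:
send_rows --moves '[[[0,0,-2.9,4.0,0.4,0,-1],[0,0,-2.9,4.0,0.6,0,-1],[0,0,-2.9,3.9,0.8,0,-1],[0,0,-2.9,3.9,1.0,0,-1],[0,0,-2.9,3.8,1.2,0,-1]]]'

```text
time_s: 5.8
position: [0.5918, 0.0641, 0.1478]
tcp_rot: [[0.103, 0.995, -0.001], [0.995, -0.103, 0.0], [0.0, -0.001, -1.0]]
force: [-0.3, -0.9, -2.5]
opening: 0.182
```

```bash
python3 - <<'E'
from h import *
plan([*T(20,64),.06],TY,-1,5)
I=[];
for c,b in(('top',(180,140,110,95)),('scene',(185,155,165,120))):
    i=capture(c); I.append(cv2.resize(crop(i,*b,4),(400,340)))
cv2.imwrite('pics/d2.png',np.hstack(I))
E
```

```text
t 5.8 p [0.5918 0.0641 0.1478] y0 -5.94 op 0.182 F [-0.3 -0.9 -2.5] J6 1.366160580148629
[[[-0.02, 0.0, 0.09, -0.03, -0.02, 1.76, -1.0], [-0.02, 0.0, 0.09, -0.03, -0.02, 1.76, -1.0], [-0.02, 0.0, 0.09, -0.03, -0.02, 1.76, -1.0], [-0.02, 0.0, 0.09, -0.03, -0.02, 1.76, -1.0], [-0.02, 0.0, 0.09, -0.03, -0.02, 1.76, -1.0]]]
```

View pics/d2.png

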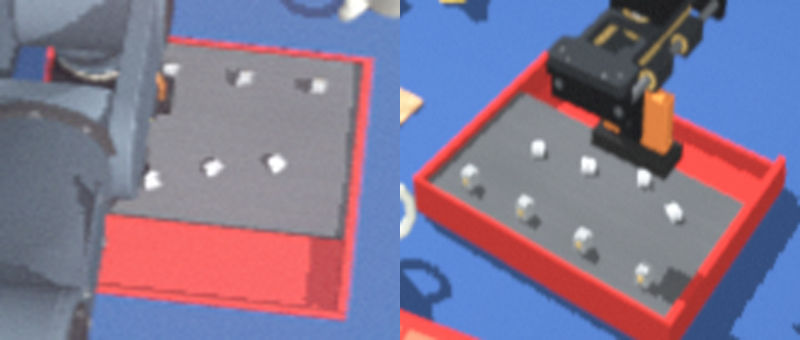

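The scraper is held upright above the plate. All four chips and all four bare drives are where I measured them.

Call:
send_rows --moves '[[[0,0,0.1,0,0,1.8,-1],[0,0,0.1,0,0,1.8,-1],[0,0,0.1,0,0,1.8,-1],[0,0,0.1,-0.1,-0.1,1.8,-1],[0,0,0.1,-0.1,-0.1,1.8,-1]]]'

```text
time_s: 6.4
position: [0.5888, 0.0599, 0.0573]
tcp_rot: [[0.115, 0.993, -0.001], [0.993, -0.115, -0.0], [-0.0, -0.001, -1.0]]
force: [-0.5, -0.2, -2.4]
opening: 0.178
```

Call:
send_rows --moves '[[[0,0,0,0,0,0.1,-1],[0,0,0,0,0,0.1,-1],[0,0,0,0,0,0.1,-1],[0,0,0,0,0,0,-1],[0,0,0,0,0,0,-1]]]'

```text
time_s: 6.9
position: [0.5901, 0.0605, 0.0563]
tcp_rot: [[0.114, 0.993, 0.001], [0.993, -0.114, -0.0], [0.0, 0.001, -1.0]]
force: [-0.8, -0.1, -1.4]
opening: 0.179
```

```bash
python3 - <<'E'
from h import *
p=readout.read_state()['position']
plan([*T(-80,64),p[2]],TY,-1,10)
E
```

```text
t 6.9 p [0.5901 0.0605 0.0563] y0 -6.56 op 0.179 F [-0.8 -0.1 -1.4] J6 1.6304710944816192
[[[0.01, -0.0, -0.02, 0.02, -1.0, -0.0, -1.0], [0.01, -0.0, -0.02, 0.02, -1.0, -0.0, -1.0], [0.01, -0.0, -0.02, 0.02, -1.0, -0.0, -1.0], [0.01, -0.0, -0.02, 0.02, -1.0, -0.0, -1.0], [0.01, -0.0, -0.02, 0.02, -1.0, -0.0, -1.0]]]
[[[0.01, -0.0, -0.02, 0.02, -1.0, -0.0, -1.0], [0.01, -0.0, -0.02, 0.02, -1.0, -0.0, -1.0], [0.01, -0.0, -0.02, 0.02, -1.0, -0.0, -1.0], [0.01, -0.0, -0.02, 0.02, -1.0, -0.0, -1.0], [0.01, -0.0, -0.02, 0.02, -1.0, -0.0, -1.0]]]
```

Call:
send_rows --moves '[[[0,0,0,0,-0.5,0.1,-1],[0,0,0,0,-1.0,0,-1],[0,0,0,0,-1.0,0,-1],[0,0,0,0,-1.0,0,-1],[0,0,0,0,-1.0,0,-1]]]'

```text
time_s: 7.4
position: [0.5436, 0.0659, 0.0546]
tcp_rot: [[0.114, 0.993, -0.001], [0.993, -0.114, 0.0], [-0.0, -0.001, -1.0]]
force: [-0.4, -0.4, -2.4]
opening: 0.183
```

Call:
send_rows --moves '[[[0,0,0,0,-1.0,0,-1],[0,0,0,0,-1.0,0,-1],[0,0,0,0,-1.0,0,-1],[0,0,0,0,-1.0,0,-1],[0,0,0,0,-1.0,0,-1]]]'

```text
time_s: 7.9
position: [0.4945, 0.0715, 0.0546]
tcp_rot: [[0.114, 0.993, -0.0], [0.993, -0.114, 0.0], [0.0, -0.0, -1.0]]
force: [0.4, 0.1, -1.5]
opening: 0.183
```

Call:
send_rows --moves '[[[0,0,0,0,-0.5,0,-1],[0,0,0,0,0,0,-1],[0,0,0,0,0,-2.0,-1],[0,0,0,0,0,-2.0,-1],[0,0,0,0,0,0,-1]]]'

```text
time_s: 8.4
position: [0.493, 0.0718, 0.0965]
tcp_rot: [[0.114, 0.993, 0.006], [0.993, -0.114, -0.0], [0.0, 0.006, -1.0]]
force: [-0.4, -0.8, -1.1]
opening: 0.185
```

```bash
python3 - <<'E'
from h import *
plan([*T(20,-15),.098],TY,-1,5)
i=capture('scene'); cv2.imwrite('pics/d3.png',crop(i,185,155,165,120,4))
E
```

```text
t 8.4 p [0.493  0.0718 0.0965] y0 -6.57 op 0.185 F [-0.4 -0.8 -1.1] J6 1.973863175066454
[[[0.07, -0.0, -0.03, -1.54, 1.96, -0.02, -1.0], [0.07, -0.0, -0.03, -1.54, 1.96, -0.02, -1.0], [0.07, -0.0, -0.03, -1.54, 1.96, -0.02, -1.0], [0.07, -0.0, -0.03, -1.54, 1.96, -0.02, -1.0], [0.07, -0.0, -0.03, -1.54, 1.96, -0.03, -1.0]]]
```

View pics/d3.png

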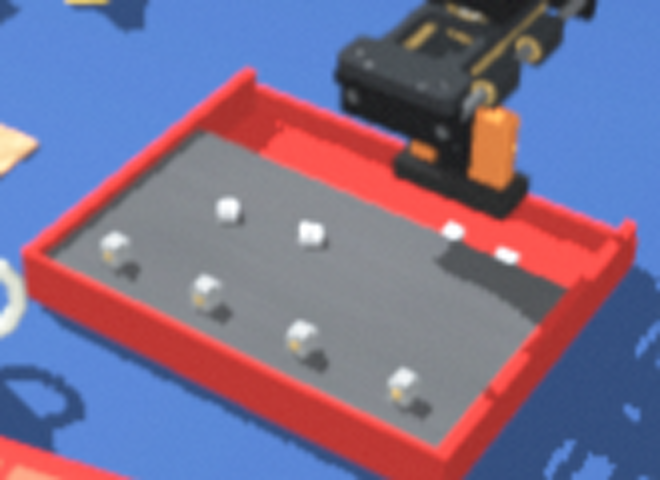

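Two chips now lie in the trough, at crop pixels (453,230) and (507,255). The other two are still on the plate at (229,210) and (311,235).

Call:
send_rows --moves '[[[0,0,0,-1.5,2.0,0,-1],[0,0,0,-1.5,2.0,0,-1],[0,0,0,-1.5,2.0,0,-1],[0,0,0,-1.6,2.0,0,-1],[0,0,0,-1.6,1.9,0,-1]]]'

```text
time_s: 8.95
position: [0.5802, -0.0166, 0.0931]
tcp_rot: [[0.115, 0.993, -0.002], [0.993, -0.115, 0.0], [0.0, -0.002, -1.0]]
force: [1.0, -0.1, -2.2]
opening: 0.179
```

Call:
send_rows --moves '[[[0,0,0,0,0,1.0,-1],[0,0,0,0,0,1.0,-1],[0,0,0,0,0,1.0,-1],[0,0,0,0,0,1.0,-1],[0,0,0,0,0,0.1,-1]]]'

```text
time_s: 9.45
position: [0.5784, -0.0149, 0.0528]
tcp_rot: [[0.113, 0.994, -0.003], [0.994, -0.113, 0.001], [0.0, -0.003, -1.0]]
force: [-2.9, 0.9, 5.9]
opening: 0.181
```

```bash
python3 - <<'E'
from h import *
plan([*T(-82,-15),.0545],TY,-1,5)
E
```

```text
t 9.45 p [ 0.5784 -0.0149  0.0528] y0 -6.51 op 0.181 F [-2.9  0.9  5.9] J6 -6.030033058289507
[[[-0.03, -0.0, -0.02, -0.01, -1.97, -0.03, -1.0], [-0.03, -0.0, -0.02, -0.01, -1.97, -0.03, -1.0], [-0.03, -0.0, -0.02, -0.01, -1.97, -0.03, -1.0], [-0.03, -0.0, -0.02, -0.01, -1.97, -0.03, -1.0], [-0.03, -0.0, -0.02, -0.01, -1.97, -0.03, -1.0]]]
```

Call:
send_rows --moves '[[[0,0,0,0,-0.8,-0.05,-1],[0,0,0,0,-1.0,0,-1],[0,0,0,0,-1.0,0,-1],[0,0,0,0,-1.0,0,-1],[0,0,0,0,-1.0,0,-1]]]'

```text
time_s: 9.95
position: [0.5309, -0.0102, 0.0541]
tcp_rot: [[0.114, 0.993, -0.0], [0.993, -0.114, 0.0], [0.0, -0.0, -1.0]]
force: [0.7, 0.4, -1.7]
opening: 0.182
```

Call:
send_rows --moves '[[[0,0,0,0,-1.0,0,-1],[0,0,0,0,-1.0,0,-1],[0,0,0,0,-1.0,0,-1],[0,0,0,0,-1.0,0,-1],[0,0,0,0,-1.0,0,-1]]]'

```text
time_s: 10.45
position: [0.4818, -0.0046, 0.0541]
tcp_rot: [[0.114, 0.993, 0.0], [0.993, -0.114, -0.0], [0.0, 0.0, -1.0]]
force: [-1.0, 0.3, -2.6]
opening: 0.185
```

Call:
send_rows --moves '[[[0,0,0,0,0,0,-1],[0,0,0,0,0,-2.0,-1],[0,0,0,0,0,-2.0,-1],[0,0,0,-1.0,1.0,0,-1],[0,0,0,-1.0,1.2,0,-1]]]'

```text
time_s: 10.95
position: [0.5033, -0.0279, 0.0942]
tcp_rot: [[0.114, 0.994, 0.002], [0.994, -0.114, -0.001], [-0.0, 0.002, -1.0]]
force: [-0.4, 0.2, -2.2]
opening: 0.187
```

Call:
send_rows --moves '[[[0,0,0,-1.0,2.0,0,-1],[0,0,0,-1.0,2.0,0,-1],[0,0,0,-1.0,2.0,0,-1],[0,0,0,-1.0,2.0,0,-1],[0,0,0,0,0,0,-1]]]'

```text
time_s: 11.45
position: [0.5814, -0.0795, 0.0931]
tcp_rot: [[0.117, 0.993, 0.005], [0.993, -0.117, -0.002], [-0.002, 0.005, -1.0]]
force: [0.6, -1.6, -1.8]
opening: 0.182
```

```bash
python3 - <<'E'
from h import *
plan([*T(20,-75),.0545],TY,-1,5)
i=capture('scene'); cv2.imwrite('pics/d4.png',crop(i,185,155,165,120,4))
E
```

```text
t 11.45 p [ 0.5814 -0.0795  0.0931] y0 -6.7 op 0.182 F [ 0.6 -1.6 -1.8] J6 -11.95930370343631
[[[0.06, 0.02, -0.06, 0.07, -0.14, 0.77, -1.0], [0.06, 0.02, -0.06, 0.07, -0.14, 0.77, -1.0], [0.06, 0.02, -0.06, 0.07, -0.14, 0.77, -1.0], [0.06, 0.02, -0.06, 0.07, -0.14, 0.77, -1.0], [0.06, 0.02, -0.06, 0.07, -0.14, 0.77, -1.0]]]
```

View pics/d4.png

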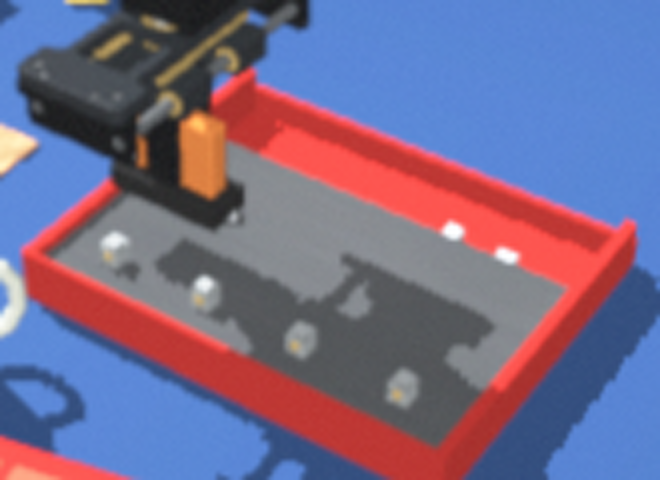

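The third chip has left the plate, and the fourth shows at crop pixel (235,215) beside the raised scraper.

Call:
send_rows --moves '[[[0,0,0,0.1,-0.1,0.8,-1],[0,0,0,0.1,-0.1,0.8,-1],[0,0,0,0,0,0.8,-1],[0,0,0,0,0,0.8,-1],[0,0,0,0,0,0.7,-1]]]'

```text
time_s: 12.0
position: [0.5748, -0.0733, 0.0541]
tcp_rot: [[0.114, 0.993, -0.001], [0.993, -0.114, 0.0], [0.0, -0.001, -1.0]]
force: [0.4, -0.5, -2.3]
opening: 0.183
```

Call:
send_rows --moves '[[[0,0,0,0,-0.8,0,-1],[0,0,0,0,-1.0,0,-1],[0,0,0,0,-1.0,0,-1],[0,0,0,0,-1.0,0,-1],[0,0,0,0,-1.0,0,-1]]]'

```text
time_s: 12.5
position: [0.5266, -0.0681, 0.0554]
tcp_rot: [[0.115, 0.993, 0.0], [0.993, -0.115, -0.0], [-0.0, 0.0, -1.0]]
force: [0.5, -0.2, -1.7]
opening: 0.181
```

Call:
send_rows --moves '[[[0,0,0,0,-1.0,0,-1],[0,0,0,0,-1.0,0,-1],[0,0,0,0,-1.0,0,-1],[0,0,0,0,-1.0,0,-1],[0,0,0,0,-1.0,0,-1]]]'

```text
time_s: 13.0
position: [0.4771, -0.0624, 0.0551]
tcp_rot: [[0.114, 0.993, 0.0], [0.993, -0.114, -0.0], [-0.0, 0.0, -1.0]]
force: [0.3, -0.3, -1.6]
opening: 0.183
```

Call:
send_rows --moves '[[[0,0,0,0,-0.3,0,-1],[0,0,0,0,0,-2.0,-1],[0,0,0,0,0,-3.0,-1],[0,0,0,0,0,-3.0,-1],[0,0,0,0,0,-1.0,-1]]]'

```text
time_s: 13.5
position: [0.4766, -0.0628, 0.1475]
tcp_rot: [[0.114, 0.993, 0.005], [0.993, -0.114, -0.002], [-0.001, 0.006, -1.0]]
force: [0.4, -0.3, -1.8]
opening: 0.181
```

```bash
python3 - <<'E'
from h import *
i=cv2.imread('pics/top0.png'); j=cv2.imread('pics/scene0.png')
# pad corners by colour near estimate
for c,im in(('top',i),('scene',j)):
    m=regions_of(c,'pad_top'); 
    if m:
        ys,xs=np.nonzero(m[0]['mask']); r=cv2.minAreaRect(np.c_[xs,ys].astype(np.float32)); b=cv2.boxPoints(r)
        print(c,m[0]['p'],len(xs),p2w(c,xs.mean(),ys.mean(),.004)[:2].round(4),[p2w(c,*q,.004)[:2].round(3).tolist() for q in b])
t=capture('top'); cv2.imwrite('pics/d5.png',crop(t,180,140,170,110,4))
plan([.562,-.305,.15],TY,-1,10)
E
```

```text
top 0.73 1110 [ 0.5604 -0.3096] [[0.507, -0.244], [0.627, -0.256], [0.617, -0.376], [0.497, -0.362]]
scene 0.82 1050 [ 0.5636 -0.3026] [[0.619, -0.36], [0.492, -0.421], [0.506, -0.246], [0.625, -0.203]]
t 13.65 p [ 0.475  -0.0622  0.1451] y0 -6.57 op 0.182 F [-0.1  0.2 -2. ] J6 -14.292878757414305
[[[0.01, 0.0, -0.02, -2.31, 1.14, -0.05, -1.0], [0.01, 0.0, -0.02, -2.31, 1.14, -0.05, -1.0], [0.01, 0.0, -0.02, -2.31, 1.14, -0.05, -1.0], [0.01, 0.0, -0.02, -2.31, 1.14, -0.05, -1.0], [0.01, 0.0, -0.02, -2.31, 1.14, -0.05, -1.0]]]
[[[0.01, 0.0, -0.02, -2.31, 1.14, -0.05, -1.0], [0.01, 0.0, -0.02, -2.31, 1.14, -0.05, -1.0], [0.01, 0.0, -0.02, -2.31, 1.14, -0.05, -1.0], [0.01, 0.0, -0.02, -2.32, 1.14, -0.05, -1.0], [0.01, 0.0, -0.02, -2.32, 1.14, -0.05, -1.0]]]
```

View pics/d5.png

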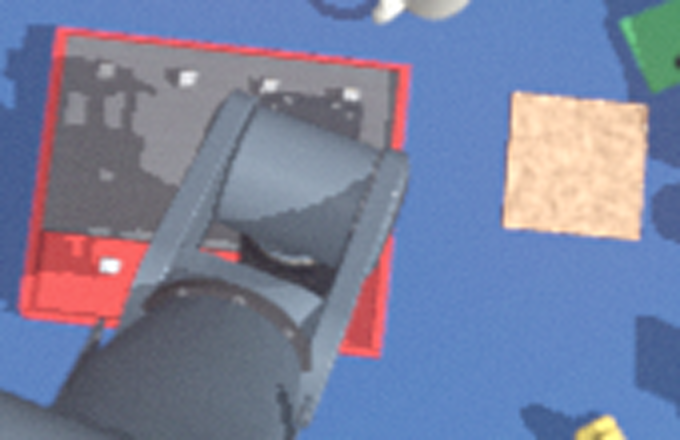

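The top view shows the pad clear. A small bright patch at crop pixel (106,175) on the shadowed plate needs checking once the arm is out of the way.

Call:
send_rows --moves '[[[0,0,0,-2.3,1.1,0,-1],[0,0,0,-2.3,1.1,0,-1],[0,0,0,-2.3,1.1,0,-1],[0,0,0,-2.3,1.1,0,-1],[0,0,0,-2.3,1.1,0,-1]]]'

```text
time_s: 14.15
position: [0.5154, -0.183, 0.1427]
tcp_rot: [[0.115, 0.993, -0.004], [0.993, -0.115, 0.002], [0.002, -0.004, -1.0]]
force: [0.5, 0.3, -3.0]
opening: 0.178
```

Call:
send_rows --moves '[[[0,0,0,-2.3,1.1,0,-1],[0,0,0,-2.3,1.2,0,-1],[0,0,0,-2.4,1.2,0,-1],[0,0,0,-2.4,1.2,0,-1],[0,0,0,-2.4,1.2,0,-1]]]'

```text
time_s: 14.65
position: [0.5605, -0.3069, 0.142]
tcp_rot: [[0.115, 0.993, -0.004], [0.993, -0.115, 0.003], [0.003, -0.004, -1.0]]
force: [0.5, 0.8, -2.7]
opening: 0.179
```

```bash
python3 - <<'E'
from h import *
t=capture('top');s=capture('scene'); cv2.imwrite('pics/t6.png',t);cv2.imwrite('pics/s6.png',s)
cv2.imwrite('pics/d6.png',np.hstack([cv2.resize(crop(t,180,140,110,95,4),(380,330)),cv2.resize(crop(s,135,120,215,155,4),(420,330))]))
plan([.562,-.307,.04],TY,-1,5)
for c,i in(('top',t),('scene',s)): print(c,fit_scraper(i,c,(.562,-.307,-6.4),.12))
E
```

```text
t 14.75 p [ 0.5622 -0.3103  0.1425] y0 -6.72 op 0.181 F [-0.5  0.9 -2.3] J6 -32.081864936658654
[[[0.0, 0.01, -0.06, 0.07, -0.01, 2.05, -1.0], [0.0, 0.01, -0.06, 0.07, -0.01, 2.05, -1.0], [0.0, 0.01, -0.06, 0.07, -0.01, 2.05, -1.0], [0.0, 0.01, -0.06, 0.07, -0.01, 2.05, -1.0], [0.0, 0.01, -0.06, 0.07, -0.01, 2.05, -1.0]]]
top (array([ 0.562, -0.307, -6.4  ]), np.float64(0.0), np.int64(0))
scene (array([  0.5616,  -0.3126, -11.0872]), np.float64(0.40500764013618207), np.int64(391))
```

View pics/d6.png

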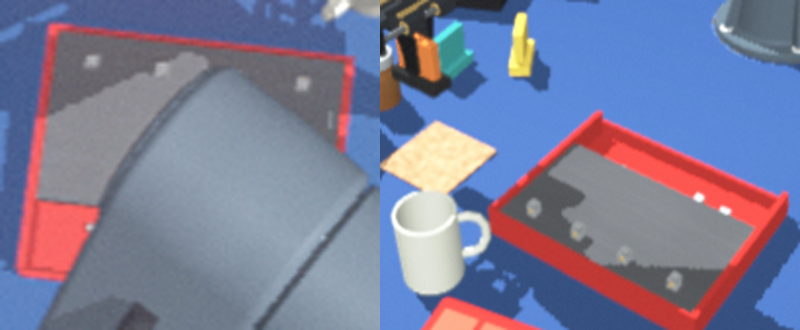

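The plate holds no chips now. Two lie visible in the trough and the rest are behind the plate edge. I'll set the scraper down on the pad.

Call:
send_rows --moves '[[[0,0,0,0.1,0,2.2,-1],[0,0,0,0.1,0,2.2,-1],[0,0,0,0,0,2.2,-1],[0,0,0,0,0,2.2,-1],[0,0,0,0,0,2.2,-1]]]'

```text
time_s: 15.25
position: [0.5602, -0.303, 0.032]
tcp_rot: [[0.114, 0.993, -0.003], [0.993, -0.114, 0.003], [0.002, -0.004, -1.0]]
force: [0.9, -0.5, -2.0]
opening: 0.185
```

```bash
python3 - <<'E'
from h import *
plan([.562,-.307,.029],TY,-1,5)
E
```

```text
t 15.25 p [ 0.5602 -0.303   0.032 ] y0 -6.56 op 0.185 F [ 0.9 -0.5 -2. ] J6 -31.903036173254808
[[[-0.04, -0.03, -0.03, -0.08, 0.05, 0.06, -1.0], [-0.04, -0.03, -0.03, -0.08, 0.05, 0.06, -1.0], [-0.04, -0.03, -0.03, -0.08, 0.05, 0.06, -1.0], [-0.04, -0.03, -0.03, -0.08, 0.05, 0.06, -1.0], [-0.04, -0.03, -0.03, -0.08, 0.05, 0.06, -1.0]]]
```

Call:
send_rows --moves '[[[0,0,0,-0.1,0,0.1,-1],[0,0,0,-0.1,0,0.1,-1],[0,0,0,0,0,0.1,-1],[0,0,0,0,0,0.1,-1],[0,0,0,0,0,0,-1]]]'

```text
time_s: 15.75
position: [0.5619, -0.307, 0.0319]
tcp_rot: [[0.114, 0.993, 0.001], [0.993, -0.114, -0.001], [-0.001, 0.001, -1.0]]
force: [-0.2, 0.6, -2.3]
opening: 0.184
```

Call:
send_rows --moves '[[[0,0,0,0,0,0,0.2],[0,0,0,0,0,0,0.2],[0,0,0,0,0,0,0.2],[0,0,0,0,0,0,0.2],[0,0,0,0,0,0,0.2]]]'

```text
time_s: 16.25
position: [0.5615, -0.3067, 0.0312]
tcp_rot: [[0.114, 0.993, 0.0], [0.993, -0.114, -0.0], [-0.0, 0.0, -1.0]]
force: [-0.3, -0.4, 0.2]
opening: 0.544
```

Call:
send_rows --moves '[[[0,0,0,0,0,-2,0.2],[0,0,0,0,0,-3,0.2],[0,0,0,0,0,-4,0.2],[0,0,0,0,0,-4,0.2],[0,0,0,0,0,0,0.2]]]'

```text
time_s: 16.75
position: [0.565, -0.3093, 0.1676]
tcp_rot: [[0.114, 0.993, 0.01], [0.993, -0.114, -0.008], [-0.007, 0.011, -1.0]]
force: [0.3, -0.4, -0.0]
opening: 0.6
```

```bash
python3 - <<'E'
from h import *
plan([.521,.256,.18],90,1,15)
s=capture('scene');cv2.imwrite('pics/s7.png',s)
print(fit_scraper(s,'scene',(.564,-.303,-6.4),.004))
E
```

```text
t 16.75 p [ 0.565  -0.3093  0.1676] y0 -6.56 op 0.6 F [ 0.3 -0.4 -0. ] J6 -32.06494677749702
[[[0.05, -0.01, 5.56, 3.71, -0.72, -0.12, 1.0], [0.05, -0.01, 5.56, 3.62, -1.08, -0.12, 1.0], [0.05, -0.01, 5.56, 3.5, -1.42, -0.12, 1.0], [0.05, -0.01, 5.56, 3.35, -1.76, -0.11, 1.0], [0.05, -0.01, 5.56, 3.16, -2.07, -0.11, 1.0]]]
[[[0.05, -0.01, 5.56, 2.94, -2.37, -0.11, 1.0], [0.05, -0.01, 5.56, 2.7, -2.64, -0.11, 1.0], [0.05, -0.01, 5.56, 2.43, -2.89, -0.11, 1.0], [0.05, -0.01, 5.56, 2.14, -3.12, -0.11, 1.0], [0.05, -0.01, 5.56, 1.83, -3.31, -0.1, 1.0]]]
[[[0.05, -0.01, 5.56, 1.5, -3.47, -0.1, 1.0], [0.05, -0.01, 5.56, 1.16, -3.6, -0.1, 1.0], [0.05, -0.01, 5.56, 0.8, -3.69, -0.09, 1.0], [0.05, -0.01, 5.56, 0.44, -3.75, -0.09, 1.0], [0.05, -0.01, 5.56, 0.07, -3.78, -0.09, 1.0]]]
(array([  0.5631,  -0.305 , -11.6527]), np.float64(0.7053912772099555), np.int64(314))
```

```bash
python3 - <<'E'
from h import *
plan([.521,.2565,.15],TY,.2,15)
s=cv2.imread('pics/s6.png');t=cv2.imread('pics/top0.png')
E
```

```text
t 16.8 p [ 0.5634 -0.3081  0.1647] y0 -6.56 op 0.599 F [0.3 0.4 0.1] J6 -32.0656632158793
[[[0.03, 0.02, -0.01, 3.71, -0.71, 0.08, 0.2], [0.03, 0.02, -0.01, 3.71, -0.71, 0.08, 0.2], [0.03, 0.02, -0.01, 3.71, -0.71, 0.08, 0.2], [0.03, 0.02, -0.01, 3.71, -0.71, 0.08, 0.2], [0.03, 0.02, -0.01, 3.71, -0.71, 0.08, 0.2]]]
[[[0.03, 0.02, -0.01, 3.71, -0.71, 0.08, 0.2], [0.03, 0.02, -0.01, 3.71, -0.71, 0.09, 0.2], [0.03, 0.02, -0.01, 3.71, -0.71, 0.09, 0.2], [0.03, 0.02, -0.01, 3.71, -0.71, 0.09, 0.2], [0.03, 0.02, -0.01, 3.71, -0.7, 0.09, 0.2]]]
[[[0.03, 0.02, -0.01, 3.71, -0.7, 0.09, 0.2], [0.03, 0.02, -0.01, 3.71, -0.7, 0.09, 0.2], [0.03, 0.02, -0.01, 3.71, -0.7, 0.09, 0.2], [0.03, 0.02, -0.01, 3.71, -0.7, 0.1, 0.2], [0.03, 0.02, -0.01, 3.71, -0.7, 0.1, 0.2]]]
```

Call:
send_rows --moves '[[[0,0,0,3.7,-0.7,0.1,0.2],[0,0,0,3.7,-0.7,0.1,0.2],[0,0,0,3.7,-0.7,0.1,0.2],[0,0,0,3.7,-0.7,0.1,0.2],[0,0,0,3.7,-0.7,0.1,0.2]]]'

```text
time_s: 17.3
position: [0.5464, -0.1171, 0.1544]
tcp_rot: [[0.115, 0.993, -0.003], [0.993, -0.115, 0.001], [0.001, -0.003, -1.0]]
force: [0.6, -0.5, -0.1]
opening: 0.601
```

Call:
send_rows --moves '[[[0,0,0,3.7,-0.7,0.1,0.2],[0,0,0,3.7,-0.7,0.1,0.2],[0,0,0,3.7,-0.7,0.1,0.2],[0,0,0,3.7,-0.7,0.1,0.2],[0,0,0,3.7,-0.7,0.1,0.2]]]'

```text
time_s: 17.8
position: [0.5328, 0.0704, 0.1495]
tcp_rot: [[0.115, 0.993, -0.003], [0.993, -0.115, 0.0], [-0.0, -0.003, -1.0]]
force: [1.6, -0.2, -0.0]
opening: 0.599
```

Call:
send_rows --moves '[[[0,0,0,3.7,-0.7,0.1,0.2],[0,0,0,3.7,-0.7,0.1,0.2],[0,0,0,3.7,-0.7,0.1,0.2],[0,0,0,3.7,-0.7,0.1,0.2],[0,0,0,3.8,-0.7,0,0.2]]]'

```text
time_s: 18.3
position: [0.5192, 0.2587, 0.1453]
tcp_rot: [[0.115, 0.993, -0.004], [0.993, -0.115, -0.001], [-0.001, -0.003, -1.0]]
force: [0.3, -0.4, -0.5]
opening: 0.602
```

```bash
python3 - <<'E'
from h import *
plan([.521,.2565,.024],TY,.2,5)
s=capture('scene');cv2.imwrite('pics/s8.png',s)
for k in('red','yellow','green','black'):
    r=regions_of('scene',f'sock_{k}_mid')
    for m in r[:2]:
        ys,xs=np.nonzero(m['mask']);print(k,round(float(m['p']),2),len(xs),xs.mean().round(1),ys.mean().round(1))
o=cv2.imread('pics/scene0.png')
d=cv2.absdiff(o,s).max(2)[190:290,340:450];ys,xs=np.nonzero(d>60);print(len(xs))
cv2.imwrite('pics/d7.png',np.hstack([crop(s,330,150,120,130,3.3),crop(s,190,155,165,120,3.3)[:429],])if 0 else crop(s,130,110,320,170,2.5))
E
```

```text
t 18.3 p [0.5192 0.2587 0.1453] y0 -6.58 op 0.602 F [ 0.3 -0.4 -0.5] J6 22.041957566634643
[[[-0.04, 0.02, -0.04, -0.04, 0.05, 2.42, 0.2], [-0.04, 0.02, -0.04, -0.04, 0.05, 2.42, 0.2], [-0.04, 0.02, -0.04, -0.04, 0.05, 2.42, 0.2], [-0.04, 0.02, -0.04, -0.04, 0.05, 2.42, 0.2], [-0.04, 0.02, -0.04, -0.04, 0.04, 2.43, 0.2]]]
red 0.88 305 365.6 248.9
red 0.72 363 425.6 265.0
yellow 0.54 332 434.2 232.7
green 0.7 361 425.5 265.2
black 0.53 204 383.7 214.6
5458
```

View pics/d7.png

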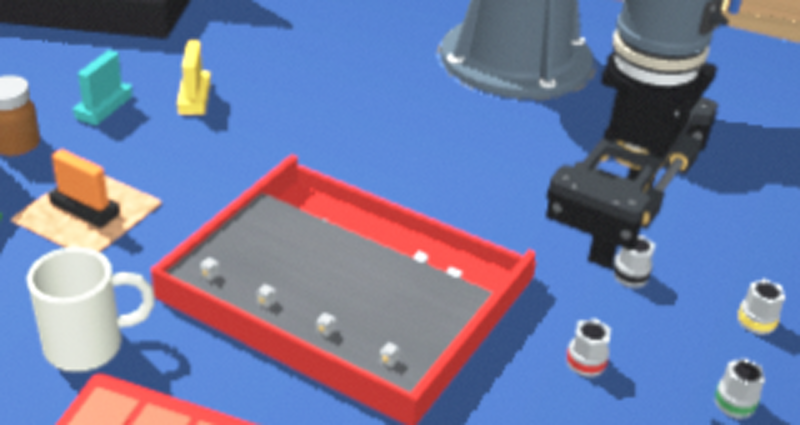

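The scraper stands on the pad at crop pixel (80,190), the plate is clear, and the four sockets are unmoved. I'll grip red first.

Call:
send_rows --moves '[[[0,0,0,-0.1,0.1,2.4,0.2],[0,0,0,-0.1,0.1,2.4,0.2],[0,0,0,0,0,2.4,0.2],[0,0,0,0,0,2.4,0.2],[0,0,0,0,0,2.4,0.2]]]'

```text
time_s: 19.05
position: [0.5226, 0.2534, 0.0258]
tcp_rot: [[0.117, 0.993, -0.001], [0.993, -0.117, -0.001], [-0.001, -0.001, -1.0]]
force: [-0.1, -0.3, 0.1]
opening: 0.598
```

Call:
send_rows --moves '[[[0,0,0,0,0,0,-1],[0,0,0,0,0,0,-1],[0,0,0,0,0,0,-1],[0,0,0,0,0,0,-1],[0,0,0,0,0,0,-1]]]'

```text
time_s: 19.55
position: [0.5232, 0.2554, 0.0282]
tcp_rot: [[0.114, 0.993, 0.002], [0.993, -0.114, 0.0], [0.0, 0.002, -1.0]]
force: [-0.4, -1.8, 2.1]
opening: 0.361
```

Call:
send_rows --moves '[[[0,0,0,0,0,0,-1],[0,0,0,0,0,0,-1],[0,0,0,0,0,0,-1],[0,0,0,0,0,0,-1],[0,0,0,0,0,0,-1]]]'

```text
time_s: 20.05
position: [0.5232, 0.2554, 0.0282]
tcp_rot: [[0.114, 0.993, 0.002], [0.993, -0.114, -0.0], [0.0, 0.002, -1.0]]
force: [-1.1, -2.4, 4.8]
opening: 0.357
```

Call:
send_rows --moves '[[[0,0,0,0,0,-1,-1],[0,0,0,0,0,-2,-1],[0,0,0,0,0,-3,-1],[0,0,0,0,0,-3,-1],[0,0,0,0,0,0,-1]]]'

```text
time_s: 20.55
position: [0.5253, 0.2567, 0.1212]
tcp_rot: [[0.114, 0.993, 0.009], [0.993, -0.114, 0.003], [0.004, 0.008, -1.0]]
force: [1.4, 0.5, -1.3]
opening: 0.361
```

```bash
python3 - <<'E'
from h import *
plan([*T(60,105),.115],TY,-1,5)
s=capture('scene');cv2.imwrite('pics/s9.png',s)
st=readout.read_state();p=np.array(st['position'])
hsv=cv2.cvtColor(s,cv2.COLOR_BGR2HSV);u=w2p('scene',p-[0,0,.03])[0]
m=((hsv[...,0]<8)|(hsv[...,0]>172))&(hsv[...,1]>120);yy,xx=np.mgrid[:384,:512];m&=np.hypot(xx-u[0],yy-u[1])<30
print(u,m.sum(),xx[m].mean(),yy[m].mean(),yy[m].min(),yy[m].max(),xx[m].min(),xx[m].max())
cv2.imwrite('pics/e1.png',crop(s,int(u[0])-30,int(u[1])-30,60,60,7))
E
```

```text
t 20.55 p [0.5253 0.2567 0.1212] y0 -6.56 op 0.361 F [ 1.4  0.5 -1.3] J6 21.618511373906998
[[[0.09, -0.04, -0.03, -2.88, 2.53, 0.13, -1.0], [0.09, -0.04, -0.03, -2.89, 2.53, 0.13, -1.0], [0.09, -0.04, -0.03, -2.89, 2.53, 0.13, -1.0], [0.09, -0.04, -0.03, -2.89, 2.53, 0.13, -1.0], [0.09, -0.04, -0.03, -2.89, 2.53, 0.13, -1.0]]]
[368.72907081 227.55589265] 62 358.61290322580646 224.30645161290323 213 230 339 378
```

View pics/e1.png

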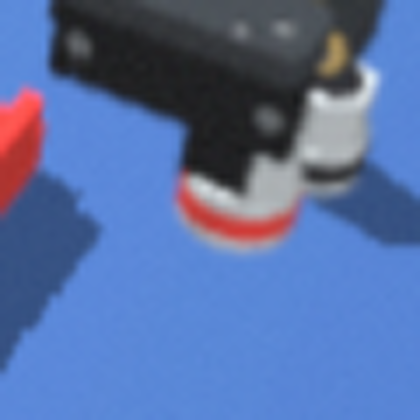

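Red is held upright, its collar at crop pixels x 178–300 with the bottom at y 250. Next I measure it and the drives in the same camera, so the calibration bias cancels.

```bash
python3 - <<'E'
from h import *
from scipy.optimize import minimize
def studfit(fn,c):
    im=cv2.imread(fn).astype(float).max(2)
    big=cv2.resize(im,None,fx=8,fy=8,interpolation=cv2.INTER_CUBIC)
    M=np.zeros(big.shape,bool);
    for y in(-105,-35,35,105):
        q=w2p(c,[*T(60,y),.04])[0]; x0,y0=((q-9)*8).astype(int); w=big[y0:y0+144,x0:x0+144]
        bg=np.percentile(w,50); M[y0:y0+144,x0:x0+144]=w>(bg+w.max())/2
    def f(v):
        a=np.zeros(M.shape,np.uint8);R=np.radians(TY+v[2])
        for y in(-105,-35,35,105):
            o=TO+np.array([[np.cos(R),-np.sin(R)],[np.sin(R),np.cos(R)]])@[.06,y/1000]+np.array(v[:2])/1000
            cv2.fillPoly(a,[boxhull(c,[*o,.03],TY+v[2],(-.006,-.006,.0),(.006,.006,.0165))],1)
        a=a>0;return -(a&M).sum()/(a|M).sum()
    r=minimize(f,[0,0,0],method='Nelder-Mead',options=dict(initial_simplex=[[0,0,0],[4,0,0],[0,4,0],[0,0,2]]))
    return r.x.round(2),-r.fun
for fn,c in(('scene0','scene'),('s8','scene'),('s6','scene'),('top0','top')): print(fn,studfit(f'pics/{fn}.png',c))
p=np.array([.5247,.2563,.1212])
def sil(p,zb):
    th=np.linspace(0,2*np.pi,72);P=np.array([[p[0]+.019*np.cos(t),p[1]+.019*np.sin(t),z] for t in th for z in(zb,zb+.02)])
    q=w2p('scene',P);return q[:,0].min(),q[:,0].max(),q[:,1].max()
print('pred',sil(p,p[2]-.0265)); print('obs',338+178/7-.5,338+300/7-.5,197+250/7-.5)
E
```

```text
scene0 (array([-2.83,  0.62, -0.1 ]), np.float64(0.30459732637756765))
s8 (array([-3.05,  0.05,  0.14]), np.float64(0.3437012987012987))
s6 (array([2.25, 2.49, 0.91]), np.float64(0.20308859748385807))
top0 (array([ 1.99, -0.77, -0.17]), np.float64(0.27539085118702955))
pred (np.float64(360.6616492891355), np.float64(379.2344415704585), np.float64(231.67619975995984))
obs 362.92857142857144 380.35714285714283 232.21428571428572
```

```bash
sed -i 's/^TO=.*/TO=np.array([.564,.0009]);TY=-6.4/' h.py; python3 - <<'E'
from h import *
plan([*T(60,105),.12],TY,-1,5)
E
```

```text
t 20.6 p [0.5239 0.2562 0.1191] y0 -6.56 op 0.359 F [ 0.3 -0.7 -1.7] J6 21.617228199286856
[[[0.05, -0.02, -0.03, -2.88, 2.57, -0.01, -1.0], [0.05, -0.02, -0.03, -2.88, 2.57, -0.01, -1.0], [0.05, -0.02, -0.03, -2.88, 2.57, -0.01, -1.0], [0.05, -0.02, -0.03, -2.88, 2.57, -0.02, -1.0], [0.05, -0.02, -0.03, -2.88, 2.57, -0.02, -1.0]]]
```

Call:
send_rows --moves '[[[0,0,0,-2.9,2.6,0,-1],[0,0,0,-2.9,2.6,0,-1],[0,0,0,-2.9,2.6,0,-1],[0,0,0,-2.9,2.6,0,-1],[0,0,0,-2.8,2.5,0,-1]]]'

```text
time_s: 21.1
position: [0.6336, 0.0964, 0.1149]
tcp_rot: [[0.115, 0.993, -0.004], [0.993, -0.115, 0.0], [-0.0, -0.004, -1.0]]
force: [0.3, -0.1, -1.8]
opening: 0.355
```

Call:
send_rows --moves '[[[0,0,0,0,0,1.0,-1],[0,0,0,0,0,1.0,-1],[0,0,0,0,0,1.0,-1],[0,0,0,0,0,0.5,-1],[0,0,0,0,0,0,-1]]]'

```text
time_s: 21.6
position: [0.6324, 0.0988, 0.0804]
tcp_rot: [[0.113, 0.994, -0.004], [0.994, -0.113, 0.0], [-0.0, -0.004, -1.0]]
force: [0.4, -1.0, -1.5]
opening: 0.362
```

```bash
python3 - <<'E'
from h import *
plan([*T(60,105),.08],TY,-1,5)
s=capture('scene');cv2.imwrite('pics/s10.png',s)
plan([*T(60,105),.08],TY,-1,5)
q=w2p('scene',[*T(60,105),.0475])[0];print(q)
cv2.imwrite('pics/e2.png',crop(s,int(q[0])-35,int(q[1])-35,70,60,8))
E
```

```text
t 21.6 p [0.6324 0.0988 0.0804] y0 -6.48 op 0.362 F [ 0.4 -1.  -1.5] J6 5.363907236072362
[[[-0.04, 0.0, -0.02, 0.0, 0.06, 0.01, -1.0], [-0.04, 0.0, -0.02, 0.0, 0.06, 0.01, -1.0], [-0.04, 0.0, -0.02, 0.0, 0.06, 0.01, -1.0], [-0.04, 0.0, -0.02, 0.0, 0.06, 0.01, -1.0], [-0.04, 0.0, -0.02, 0.0, 0.06, 0.01, -1.0]]]
t 21.65 p [0.6332 0.0987 0.0813] y0 -6.48 op 0.361 F [-0.2  0.5 -1. ] J6 5.36276662894028
[[[-0.02, 0.0, -0.02, 0.0, 0.04, 0.03, -1.0], [-0.02, 0.0, -0.02, 0.0, 0.04, 0.03, -1.0], [-0.02, 0.0, -0.02, 0.0, 0.04, 0.03, -1.0], [-0.02, 0.0, -0.02, 0.0, 0.04, 0.03, -1.0], [-0.02, 0.0, -0.02, 0.0, 0.04, 0.03, -1.0]]]
[284.33965439 248.04542991]
```

View pics/e2.png

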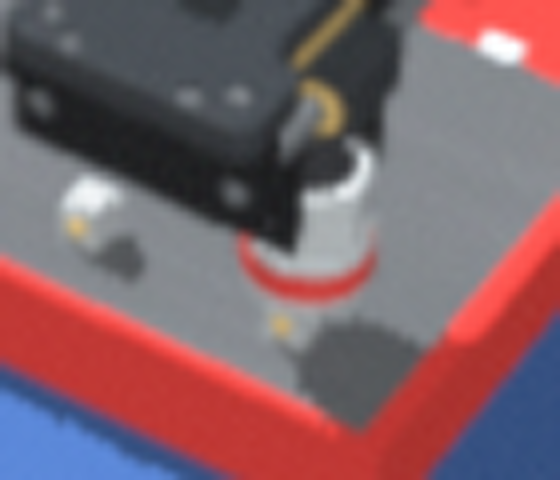

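Red hangs just above drive 3, with the collar centred at crop pixel x 308, its bottom at y 298, and the drive's ball at (282,325).

```bash
python3 - <<'E'
from h import *
from scipy.optimize import fsolve
def sil(p,zb):
    th=np.linspace(0,2*np.pi,72);P=np.array([[p[0]+.019*np.cos(t),p[1]+.019*np.sin(t),z] for t in th for z in(zb,zb+.02)])
    q=w2p('scene',P);return np.array([(q[:,0].min()+q[:,0].max())/2,q[:,1].max()])
for zb in(.053,.0545,.056):
    a=fsolve(lambda v:sil(v,zb)-[287.0,249.75],[.633,.099]);print('socket',zb,a.round(4))
for z in (.0375,):
  for r in(6.35,7.8):
    b=p2w('scene',283.8,253.2,z)[:2]; print('stud via ball',(b-(T(r,0)-TO)).round(4))
# ball centroids of all studs in scene0/s8
for fn in('scene0','s8'):
    im=cv2.imread(f'pics/{fn}.png');hsv=cv2.cvtColor(im,cv2.COLOR_BGR2HSV).astype(float)
    for k,y in enumerate((-105,-35,35,105)):
        q=w2p('scene',[*T(67,y),.0375])[0]+[1.7,.5]; x0,y0=np.round(q).astype(int)-4
        h=hsv[y0:y0+9,x0:x0+9];w=np.where((h[...,0]>10)&(h[...,0]<35),np.maximum(h[...,1]-60,0),0);yy,xx=np.mgrid[y0:y0+9,x0:x0+9]
        u,v=(w*xx).sum()/w.sum(),(w*yy).sum()/w.sum();b=p2w('scene',u,v,.0375)[:2]
        print(fn,k,round(u,2),round(v,2),((b-T(67.3,y))*1000).round(1))
E
```

```text
socket 0.053 [0.6255 0.0997]
socket 0.0545 [0.6269 0.1002]
socket 0.056 [0.6283 0.1008]
stud via ball [0.6353 0.1014]
stud via ball [0.6339 0.1016]
scene0 0 211.69 219.0 [0.5 3.5]
scene0 1 234.24 229.74 [0.1 3. ]
scene0 2 258.18 240.98 [-0.8  2.5]
scene0 3 283.67 253.23 [-0.7  2.7]
s8 0 211.58 219.0 [0.7 3.3]
s8 1 234.21 229.71 [0.  2.9]
s8 2 258.17 241.0 [-0.7  2.5]
s8 3 283.67 253.23 [-0.7  2.7]
```

Call:
send_rows --moves '[[[0,0,0,-0.05,0.25,0,-1],[0,0,0,0,0,0.3,-1],[0,0,0,0,0,0.3,-1],[0,0,0,0,0,0.2,-1],[0,0,0,0,0,0.2,-1]]]'

```text
time_s: 22.15
position: [0.6366, 0.0969, 0.0719]
tcp_rot: [[0.114, 0.993, -0.0], [0.993, -0.114, 0.0], [0.0, -0.0, -1.0]]
force: [-0.2, -0.4, -1.3]
opening: 0.359
```

Call:
send_rows --moves '[[[0,0,0,0,0,0.1,-1],[0,0,0,0,0,0.1,-1],[0,0,0,0,0,0.1,-1],[0,0,0,0,0,0,-1],[0,0,0,0,0,0,-1]]]'

```text
time_s: 22.65
position: [0.6367, 0.097, 0.0695]
tcp_rot: [[0.114, 0.993, 0.0], [0.993, -0.114, 0.0], [0.0, 0.0, -1.0]]
force: [-1.2, 0.1, 4.5]
opening: 0.361
```

Call:
send_rows --moves '[[[0,0,0,0,0,0.1,-1],[0,0,0,0,0,0.1,-1],[0,0,0,0,0,0,-1],[0,0,0,0,0,0,-1],[0,0,0,0,0,0,-1]]]'

```text
time_s: 23.15
position: [0.6367, 0.0969, 0.0679]
tcp_rot: [[0.114, 0.993, 0.0], [0.993, -0.114, -0.0], [-0.0, 0.0, -1.0]]
force: [-1.4, 0.8, 6.7]
opening: 0.36
```

Call:
send_rows --moves '[[[0,0,0,0,0,0.1,-1],[0,0,0,0,0,0.1,-1],[0,0,0,0,0,0.1,-1],[0,0,0,0,0,0,-1],[0,0,0,0,0,0,-1]]]'

```text
time_s: 23.65
position: [0.6368, 0.0969, 0.0659]
tcp_rot: [[0.114, 0.993, 0.001], [0.993, -0.114, -0.0], [-0.0, 0.001, -1.0]]
force: [-4.0, 0.1, 11.8]
opening: 0.359
```

Call:
send_rows --moves '[[[0,0,0,0,0,0.1,-1],[0,0,0,0,0,0.1,-1],[0,0,0,0,0,0.1,-1],[0,0,0,0,0,0,-1],[0,0,0,0,0,0,-1]]]'

```text
time_s: 24.15
position: [0.6369, 0.0968, 0.0627]
tcp_rot: [[0.114, 0.993, 0.001], [0.993, -0.114, -0.0], [-0.0, 0.001, -1.0]]
force: [-3.1, 0.3, 10.7]
opening: 0.356
```

```bash
python3 - <<'E'
from h import *
s=capture('scene');cv2.imwrite('pics/s11.png',s)
hsv=cv2.cvtColor(s,cv2.COLOR_BGR2HSV).astype(float)
# band rows
for fn in('s10','s11'):
    im=cv2.imread(f'pics/{fn}.png');h=cv2.cvtColor(im,cv2.COLOR_BGR2HSV);m=((h[...,0]<8)|(h[...,0]>172))&(h[...,1]>120)
    m[:,:276]=0;m[:,298:]=0;m[:238]=0;m[262:]=0
    ys,xs=np.nonzero(m);print(fn,len(xs),xs.mean().round(2),ys.mean().round(2),ys.max(),xs.min(),xs.max())
st=readout.read_state();print(st['position'],st['force'],st['moment'],st['opening'])
E
```

```text
s10 51 283.96 251.73 261 276 294
s11 51 283.0 256.1 261 276 293
[0.63686872 0.09683352 0.06267244] [-2.63561137  0.18865576 10.28748111] [0.02426924 0.57215604 0.13580392] 0.36271476683061266
```

```bash
python3 - <<'E'
from h import *
for fn,p in(('s10',(.6328,.0988,.081)),('s11',(.6369,.0968,.0627))):
    im=cv2.imread(f'pics/{fn}.png').astype(int); r=im[...,2]-im[...,1]
    print(fn,w2p('scene',[p[0],p[1],p[2]-.022])[0].round(1))
    print(r[240:268,278:296:2])
E
```

```text
s10 [285.2 243.8]
[[  0  -1   0  -1  -2  -7  -5  -6  -5]
 [  4   8   0  -2  -2  -5  -6  -6  -2]
 [ 22  35  -1  -1  -3  -5  -5  -5  -2]
 [ 32  37  -2   0  -4  -5  -7  -5   0]
 [ 30  62  -2  -2  -5  -7  -6  -6  14]
 [ 16  98   9  -5  -6  -6  -7  -2  50]
 [  4 108  55   5  -1  -2  -3  27  89]
 [ -2  75 110  64  47  35  45  85  96]
 [ -4  27 115 128 118 102 113 125  49]
 [ -3   2  58 123 136 134 129  92  11]
 [ -4  -4  10  59  84  92  73  31  -3]
 [ -3  -5  -4  11  23  27  18  -2  -6]
 [ -2  -4  -1   9  -1  -1  -2  -5  -5]
 [ -4  -4   1  23  -2  -4  -4  -5  -3]
 [ -4  -5  -4  19  -4  -2  -2  -3  -4]
 [ -4  -4  -4   3  -3  -3  -4  -4  -3]
 [ -4  -3  -4  -1  -3  -1  -2  -2  -3]
 [ -2  -5  -3  -3  -3   0  -2  -2  -3]
 [ 22  -3  -5  -4  -2  -3  -2  -3  -2]
 [113  23  -3  -4  -3  -2  -1  -3  -3]
 [159 114  24  -4  -3  -2  -3  -2  -3]
 [162 160 115  24  -2  -1  -2  -4  -3]
 [141 162 156 114  25   0  -4  -3  -3]
 [138 141 159 156 115  33  -1  -3  -2]
 [136 137 140 158 157 127  19  -2  -2]
 [136 136 135 140 157 157  85  15  11]
 [137 137 137 137 140 155 152  80  53]
 [136 135 136 135 138 139 153
[... 421 characters left out ...]
 62  -4  -2  -3  -7  -5  -4   1  12]
 [109   2  -5  -4  -6  -5  -5  26  16]
 [118  48  -2  -4  -6  -3   3  70  14]
 [ 89 103  27   7   0  15  54 103  11]
 [ 48 122  90  67  58  77 117  88   4]
 [ 14  90 129 131 128 134 121  46  -2]
 [ -1  32  93 123 127 114  54  10  -3]
 [ -2   1  30  41  44  39  10  -2  -3]
 [ 23  -2   1   2   1   1  -1  -2  -3]
 [115  26   1  -4  -4  -2  -3  -3  -2]
 [159 117  22  -1  -2  -2  -2  -3  -4]
 [163 157  91  13  -1  -1  -3  -3  -3]
 [141 165 135  76  15  -1  -3  -3  -3]
 [136 142 141 125  75  13  -3  -3  -2]
 [137 136 137 136 122  75  13  -2  -2]
 [137 138 136 137 135 122  77  14  12]
 [136 137 136 137 135 134 122  76  65]
 [136 136 137 137 137 136 135 122 115]]
```

The band moved down 6.3 px against 6.5 px predicted, so the socket isn't slipping in the grip and is going down over the drive. I'll keep pushing.

Call:
send_rows --moves '[[[0,0,0,0,0,0.1,-1],[0,0,0,0,0,0.1,-1],[0,0,0,0,0,0.1,-1],[0,0,0,0,0,0,-1],[0,0,0,0,0,0,-1]]]'

```text
time_s: 24.7
position: [0.6368, 0.0968, 0.0597]
tcp_rot: [[0.114, 0.993, 0.001], [0.993, -0.114, -0.0], [-0.0, 0.001, -1.0]]
force: [-3.4, 0.5, 11.5]
opening: 0.361
```

Call:
send_rows --moves '[[[0,0,0,0,0,0.1,-1],[0,0,0,0,0,0.1,-1],[0,0,0,0,0,0.1,-1],[0,0,0,0,0,0,-1],[0,0,0,0,0,0,-1]]]'

```text
time_s: 25.2
position: [0.6366, 0.0972, 0.0581]
tcp_rot: [[0.113, 0.994, 0.001], [0.994, -0.113, 0.0], [0.0, 0.001, -1.0]]
force: [-6.1, 1.3, 17.9]
opening: 0.359
```

Call:
send_rows --moves '[[[0,0,0,0,0,0.1,-1],[0,0,0,0,0,0.1,-1],[0,0,0,0,0,0,-1],[0,0,0,0,0,0,-1],[0,0,0,0,0,0,-1]]]'

```text
time_s: 25.7
position: [0.6366, 0.0972, 0.0579]
tcp_rot: [[0.114, 0.994, 0.001], [0.994, -0.114, -0.0], [0.0, 0.001, -1.0]]
force: [-8.5, 0.6, 28.6]
opening: 0.356
```

```bash
python3 - <<'E'
from h import *
s=capture('scene');cv2.imwrite('pics/s12.png',s)
im=s.astype(int); r=im[...,2]-im[...,1]
print(r[246:266,278:296:2]); print(readout.read_state()['joint_positions'])
E
```

```text
[[ -1  -1  -3  -3  -7  -6  -6  -5  -4]
 [  1  -2  -2  -3  -7  -6  -5  -4  -5]
 [  0  -3   0  -3  -6  -6  -6  -4  -4]
 [  0  -4  -2  -3  -6  -6  -5  -3   1]
 [  7  -1   0  -3  -5  -6  -5  -1   6]
 [ 38  -3  -1  -4  -5  -5  -5   0   9]
 [ 67   2  -4  -5  -5  -7  -5  13  15]
 [ 91  31  -3  -4  -4  -5  -1  43  21]
 [102  84  13  -1  -2  -1  27  85  14]
 [ 68 122  71  50  38  49  88  96   4]
 [ 22 108 130 119 103 114 125  51  -2]
 [  1  54 119 132 136 128  94  15  -3]
 [ 23  15  42  69  92  56  34   0  -3]
 [114  21   3  16  29  10   2  -3  -3]
 [159  98  13  -2   1  -2  -2  -2  -2]
 [164 159  89  12  -1  -3  -3  -2  -2]
 [143 162 136  75  14  -2  -3  -3  -4]
 [136 141 140 127  76  14  -2  -3  -3]
 [137 136 136 138 125  75  13  -2  -1]
 [136 135 137 138 136 122  76  15  20]]
[-1.24483953e+00  4.34912690e+01  8.60591884e+01 -2.30605644e-03
  5.04012063e+01  5.27179382e+00]
```

Red stopped rigidly at TCP z 0.0579, with force rising from 18 to 29 N. Given the 0.028 grip height, its underside is on the plate. Release, then green.

Call:
send_rows --moves '[[[0,0,0,0,0,-0.1,-0.1],[0,0,0,0,0,0,-0.1],[0,0,0,0,0,0,-0.1],[0,0,0,0,0,0,-0.1],[0,0,0,0,0,0,-0.1]]]'

```text
time_s: 26.25
position: [0.6365, 0.0968, 0.0532]
tcp_rot: [[0.115, 0.993, -0.001], [0.993, -0.115, -0.0], [-0.0, -0.001, -1.0]]
force: [0.0, -0.3, 0.5]
opening: 0.452
```

Call:
send_rows --moves '[[[0,0,0,0,0,-1,-0.1],[0,0,0,0,0,-3,-0.1],[0,0,0,0,0,-3,0.2],[0,0,0,0,0,-2,0.2],[0,0,0,0,0,0,0.2]]]'

```text
time_s: 26.75
position: [0.6394, 0.0969, 0.1481]
tcp_rot: [[0.114, 0.993, 0.008], [0.993, -0.114, -0.0], [0.001, 0.008, -1.0]]
force: [1.1, -0.3, 0.3]
opening: 0.582
```

```bash
python3 - <<'E'
from h import *
s=capture('scene');cv2.imwrite('pics/s13.png',s)
im=s.astype(int); r=im[...,2]-im[...,1]
print(r[250:262,278:296:2])
plan([.507,.396,.14],TY,.2,10)
E
```

```text
[[ 10  -6  -6  -7  -2  -5  -5  -2   6]
 [ 22  -7  -6  -7  -4  -4  -5  -1  10]
 [ 66  -3  -6  -6  -6  -3  -6  14  22]
 [104  35  -2  -5  -5  -5  -4  44  27]
 [ 97  98  25   2  -3   1  28  84  14]
 [ 63 130  89  55  42  58  87  97   4]
 [ 19 101 131 122 110 126 125  51  -1]
 [  1  37 102 132 134 126  89  13  -2]
 [ 24   5  36  65  82  49  29   0  -4]
 [113  26   5  14  25   6   1  -2  -3]
 [159 115  27  -1   0  -3  -1  -3  -3]
 [164 159 118  35   0  -2  -2  -2  -2]]
t 26.8 p [0.6379 0.0969 0.146 ] y0 -6.57 op 0.59 F [ 0.1  0.6 -1. ] J6 5.294278966824958
[[[0.02, -0.0, -0.02, 2.82, -1.64, 0.05, 0.2], [0.02, -0.0, -0.02, 2.82, -1.64, 0.06, 0.2], [0.02, -0.0, -0.02, 2.82, -1.64, 0.06, 0.2], [0.02, -0.0, -0.02, 2.82, -1.64, 0.06, 0.2], [0.02, -0.0, -0.02, 2.82, -1.64, 0.06, 0.2]]]
[[[0.02, -0.0, -0.02, 2.82, -1.64, 0.06, 0.2], [0.02, -0.0, -0.02, 2.83, -1.64, 0.06, 0.2], [0.02, -0.0, -0.02, 2.83, -1.64, 0.06, 0.2], [0.02, -0.0, -0.02, 2.83, -1.64, 0.06, 0.2], [0.02, -0.0, -0.02, 2.83, -1.63, 0.06, 0.2]]]
```

Red stays put after release, its band rows unchanged. On to green.

Call:
send_rows --moves '[[[0,0,0,2.8,-1.6,0,0.2],[0,0,0,2.8,-1.6,0,0.2],[0,0,0,2.8,-1.6,0,0.2],[0,0,0,2.8,-1.6,0,0.2],[0,0,0,2.8,-1.6,0,0.2]]]'

```text
time_s: 27.3
position: [0.5715, 0.2458, 0.1423]
tcp_rot: [[0.115, 0.993, -0.003], [0.993, -0.115, -0.001], [-0.001, -0.003, -1.0]]
force: [0.9, 0.7, 0.3]
opening: 0.602
```

Call:
send_rows --moves '[[[0,0,0,2.8,-1.6,0,0.2],[0,0,0,2.8,-1.7,0,0.2],[0,0,0,2.8,-1.7,0,0.2],[0,0,0,2.9,-1.7,0,0.2],[0,0,0,2.9,-1.7,0,0.2]]]'

```text
time_s: 27.8
position: [0.5043, 0.3964, 0.1422]
tcp_rot: [[0.115, 0.993, -0.003], [0.993, -0.115, -0.002], [-0.002, -0.003, -1.0]]
force: [-0.2, -0.1, -0.2]
opening: 0.598
```

```bash
sed -i 's/^TO=.*/TO=np.array([.5654,-.0007]);TY=-6.4/' h.py; python3 - <<'E'
from h import *
capture('scene')
for k in('yellow','green','black'):
    for m in regions_of('scene',f'sock_{k}_mid')[:2]:
        ys,xs=np.nonzero(m['mask']);print(k,round(float(m['p']),2),len(xs),xs.mean().round(1),ys.mean().round(1))
plan([.507,.396,.025],TY,.2,5)
E
```

```text
yellow 0.73 169 432.4 235.7
green 0.91 338 425.8 265.3
black 0.53 252 383.0 213.9
black 0.5 185 432.4 236.3
t 28.0 p [0.5047 0.3959 0.1425] y0 -6.45 op 0.601 F [ 0.6  0.9 -0.3] J6 34.62540290319413
[[[-0.02, 0.02, -0.01, 0.01, 0.05, 2.35, 0.2], [-0.02, 0.02, -0.01, 0.01, 0.05, 2.35, 0.2], [-0.02, 0.02, -0.01, 0.01, 0.05, 2.35, 0.2], [-0.02, 0.02, -0.01, 0.01, 0.05, 2.35, 0.2], [-0.02, 0.02, -0.01, 0.01, 0.05, 2.35, 0.2]]]
```

Green hasn't moved. Descend and grip.

Call:
send_rows --moves '[[[0,0,0,0,0.1,2.3,0.2],[0,0,0,0,0.1,2.3,0.2],[0,0,0,0,0,2.4,0.2],[0,0,0,0,0,2.4,0.2],[0,0,0,0,0,2.3,0.2]]]'

```text
time_s: 28.5
position: [0.5083, 0.3936, 0.0254]
tcp_rot: [[0.116, 0.993, -0.001], [0.993, -0.116, -0.001], [-0.001, -0.001, -1.0]]
force: [0.7, 0.1, 0.1]
opening: 0.598
```

Call:
send_rows --moves '[[[0,0,0,0,0,0,-1],[0,0,0,0,0,0,-1],[0,0,0,0,0,0,-1],[0,0,0,0,0,0,-1],[0,0,0,0,0,0,-1]]]'

```text
time_s: 29.0
position: [0.5086, 0.3956, 0.0284]
tcp_rot: [[0.114, 0.993, 0.002], [0.993, -0.114, 0.0], [0.001, 0.002, -1.0]]
force: [0.1, -1.2, 1.4]
opening: 0.341
```

Call:
send_rows --moves '[[[0,0,0,0,0,0,-1],[0,0,0,0,0,0,-1],[0,0,0,0,0,0,-1],[0,0,0,0,0,0,-1],[0,0,0,0,0,0,-1]]]'

```text
time_s: 29.5
position: [0.5086, 0.3956, 0.0283]
tcp_rot: [[0.114, 0.993, 0.002], [0.993, -0.114, 0.0], [0.0, 0.002, -1.0]]
force: [-1.0, -2.9, 6.7]
opening: 0.339
```

Call:
send_rows --moves '[[[0,0,0,0,0,-1,-1],[0,0,0,0,0,-2,-1],[0,0,0,0,0,-3,-1],[0,0,0,0,0,-3,-1],[0,0,0,0,0,0,-1]]]'

```text
time_s: 30.0
position: [0.5107, 0.3975, 0.1216]
tcp_rot: [[0.114, 0.993, 0.008], [0.993, -0.114, 0.005], [0.006, 0.008, -1.0]]
force: [0.8, 0.8, -1.5]
opening: 0.339
```

```bash
python3 - <<'E'
from h import *
capture('scene');plan([*T(60,35),.12],TY,-1,10)
E
```

```text
t 30.05 p [0.5093 0.3966 0.1193] y0 -6.56 op 0.341 F [ 0.3  0.1 -2.5] J6 34.54803102376524
[[[0.02, -0.02, -0.02, -3.53, 1.61, -0.01, -1.0], [0.02, -0.02, -0.02, -3.53, 1.61, -0.01, -1.0], [0.02, -0.02, -0.02, -3.53, 1.61, -0.01, -1.0], [0.02, -0.02, -0.02, -3.53, 1.61, -0.01, -1.0], [0.02, -0.02, -0.02, -3.53, 1.61, -0.01, -1.0]]]
[[[0.02, -0.02, -0.02, -3.53, 1.61, -0.01, -1.0], [0.02, -0.02, -0.02, -3.53, 1.6, -0.01, -1.0], [0.02, -0.02, -0.02, -3.53, 1.6, -0.01, -1.0], [0.02, -0.02, -0.02, -3.54, 1.6, -0.01, -1.0], [0.02, -0.02, -0.02, -3.54, 1.6, -0.01, -1.0]]]
```

Call:
send_rows --moves '[[[0,0,0,-3.5,1.6,0,-1],[0,0,0,-3.5,1.6,0,-1],[0,0,0,-3.5,1.6,0,-1],[0,0,0,-3.5,1.6,0,-1],[0,0,0,-3.5,1.6,0,-1]]]'

```text
time_s: 30.55
position: [0.5662, 0.211, 0.115]
tcp_rot: [[0.114, 0.993, -0.004], [0.993, -0.114, -0.0], [-0.001, -0.004, -1.0]]
force: [-0.2, 0.0, -1.4]
opening: 0.345
```

Call:
send_rows --moves '[[[0,0,0,-3.5,1.6,0,-1],[0,0,0,-3.5,1.6,0,-1],[0,0,0,-3.6,1.6,0,-1],[0,0,0,-3.6,1.6,0,-1],[0,0,0,-3.6,1.6,0,-1]]]'

```text
time_s: 31.05
position: [0.6253, 0.0253, 0.1148]
tcp_rot: [[0.115, 0.993, -0.004], [0.993, -0.115, 0.001], [0.0, -0.004, -1.0]]
force: [0.3, -0.1, -1.6]
opening: 0.339
```

Call:
send_rows --moves '[[[0,0,0,0,0,1.0,-1],[0,0,0,0,0,1.0,-1],[0,0,0,0,0,1.0,-1],[0,0,0,0,0,0.3,-1],[0,0,0,0,0,0,-1]]]'

```text
time_s: 31.55
position: [0.6252, 0.028, 0.0827]
tcp_rot: [[0.113, 0.994, -0.003], [0.994, -0.113, 0.0], [0.0, -0.003, -1.0]]
force: [-0.1, 1.1, -2.6]
opening: 0.343
```

```bash
python3 - <<'E'
from h import *
plan([*T(60,35),.078],TY,-1,5);s=capture('scene');cv2.imwrite('pics/s14.png',s)
plan([*T(60,35),.078],TY,-1,5)
E
```

```text
t 31.55 p [0.6252 0.028  0.0827] y0 -6.46 op 0.343 F [-0.1  1.1 -2.6] J6 -1.1949936049939145
[[[-0.03, -0.0, -0.01, -0.0, 0.07, 0.09, -1.0], [-0.03, -0.0, -0.01, -0.0, 0.07, 0.09, -1.0], [-0.03, -0.0, -0.01, -0.0, 0.07, 0.09, -1.0], [-0.03, -0.0, -0.01, -0.0, 0.07, 0.09, -1.0], [-0.03, -0.0, -0.01, -0.0, 0.07, 0.09, -1.0]]]
t 31.6 p [0.626  0.0278 0.0835] y0 -6.47 op 0.341 F [ 0.6  0.3 -1.9] J6 -1.1953855355409946
[[[-0.01, -0.0, -0.01, -0.0, 0.06, 0.11, -1.0], [-0.01, -0.0, -0.01, -0.0, 0.06, 0.11, -1.0], [-0.01, -0.0, -0.01, -0.0, 0.06, 0.11, -1.0], [-0.01, -0.0, -0.01, -0.0, 0.06, 0.11, -1.0], [-0.01, -0.0, -0.01, -0.0, 0.06, 0.11, -1.0]]]
```

Call:
send_rows --moves '[[[0,0,0,0,0.25,0,-1],[0,0,0,0,0,0.3,-1],[0,0,0,0,0,0.3,-1],[0,0,0,0,0,0.3,-1],[0,0,0,0,0,0.1,-1]]]'

```text
time_s: 32.1
position: [0.6287, 0.0263, 0.0737]
tcp_rot: [[0.115, 0.993, -0.001], [0.993, -0.115, 0.0], [0.0, -0.001, -1.0]]
force: [0.3, 0.7, -1.3]
opening: 0.344
```

Call:
send_rows --moves '[[[0,0,0,0,0,0.1,-1],[0,0,0,0,0,0.1,-1],[0,0,0,0,0,0,-1],[0,0,0,0,0,0,-1],[0,0,0,0,0,0,-1]]]'

```text
time_s: 32.6
position: [0.6291, 0.0265, 0.0721]
tcp_rot: [[0.114, 0.993, 0.0], [0.993, -0.114, 0.0], [0.0, 0.0, -1.0]]
force: [-0.1, 1.7, -1.6]
opening: 0.342
```

Call:
send_rows --moves '[[[0,0,0,0,0,0.1,-1],[0,0,0,0,0,0.1,-1],[0,0,0,0,0,0,-1],[0,0,0,0,0,0,-1],[0,0,0,0,0,0,-1]]]'

```text
time_s: 33.1
position: [0.6291, 0.0266, 0.07]
tcp_rot: [[0.115, 0.993, 0.0], [0.993, -0.115, 0.001], [0.001, 0.0, -1.0]]
force: [1.2, 3.9, -0.9]
opening: 0.343
```

Call:
send_rows --moves '[[[0,0,0,0.07,0,0,-1],[0,0,0,0,0,0.1,-1],[0,0,0,0,0,0.1,-1],[0,0,0,0,0,0,-1],[0,0,0,0,0,0,-1]]]'

```text
time_s: 33.6
position: [0.629, 0.027, 0.0678]
tcp_rot: [[0.114, 0.993, -0.0], [0.993, -0.114, 0.0], [0.0, -0.0, -1.0]]
force: [1.0, 3.0, -1.7]
opening: 0.341
```

Call:
send_rows --moves '[[[0,0,0,0,0,0.1,-1],[0,0,0,0,0,0.1,-1],[0,0,0,0,0,0,-1],[0,0,0,0,0,0,-1],[0,0,0,0,0,0,-1]]]'

```text
time_s: 34.1
position: [0.6292, 0.0269, 0.0662]
tcp_rot: [[0.114, 0.993, 0.0], [0.993, -0.114, -0.0], [-0.0, 0.0, -1.0]]
force: [-0.6, 3.2, 1.4]
opening: 0.344
```

Call:
send_rows --moves '[[[0,0,0,0,0,0.1,-1],[0,0,0,0,0,0.1,-1],[0,0,0,0,0,0.1,-1],[0,0,0,0,0,0,-1],[0,0,0,0,0,0,-1]]]'

```text
time_s: 34.6
position: [0.6292, 0.027, 0.0627]
tcp_rot: [[0.114, 0.993, 0.0], [0.993, -0.114, 0.0], [0.0, 0.0, -1.0]]
force: [1.1, 1.8, -0.6]
opening: 0.338
```

Call:
send_rows --moves '[[[0,0,0,0,0,0.1,-1],[0,0,0,0,0,0.1,-1],[0,0,0,0,0,0.1,-1],[0,0,0,0,0,0,-1],[0,0,0,0,0,0,-1]]]'

```text
time_s: 35.1
position: [0.629, 0.027, 0.0597]
tcp_rot: [[0.114, 0.993, -0.0], [0.993, -0.114, 0.0], [0.0, -0.0, -1.0]]
force: [0.4, 4.4, -2.7]
opening: 0.344
```

Call:
send_rows --moves '[[[0,0,0,0,0,0.1,-1],[0,0,0,0,0,0.1,-1],[0,0,0,0,0,0.1,-1],[0,0,0,0,0,0,-1],[0,0,0,0,0,0,-1]]]'

```text
time_s: 35.6
position: [0.6289, 0.0273, 0.0583]
tcp_rot: [[0.114, 0.993, -0.0], [0.993, -0.114, 0.0], [0.0, -0.0, -1.0]]
force: [-2.0, 4.1, 8.0]
opening: 0.342
```

Call:
send_rows --moves '[[[0,0,0,0,0,0.1,-1],[0,0,0,0,0,0.1,-1],[0,0,0,0,0,0,-1],[0,0,0,0,0,0,-1],[0,0,0,0,0,0,-1]]]'

```text
time_s: 36.1
position: [0.6289, 0.0274, 0.0582]
tcp_rot: [[0.114, 0.993, 0.0], [0.993, -0.114, 0.0], [0.0, 0.0, -1.0]]
force: [-4.3, 4.2, 16.4]
opening: 0.34
```

Call:
send_rows --moves '[[[0,0,0,0,0,-0.2,-0.1],[0,0,0,0,0,0,-0.1],[0,0,0,0,0,0,-0.1],[0,0,0,0,0,0,-0.1],[0,0,0,0,0,0,-0.1]]]'

```text
time_s: 36.6
position: [0.6289, 0.0266, 0.0565]
tcp_rot: [[0.115, 0.993, -0.001], [0.993, -0.115, -0.0], [-0.0, -0.001, -1.0]]
force: [0.4, 0.7, -0.9]
opening: 0.443
```

Call:
send_rows --moves '[[[0,0,0,0,0,-1,-0.1],[0,0,0,0,0,-3,-0.1],[0,0,0,0,0,-3,0.2],[0,0,0,0,0,-2,0.2],[0,0,0,0,0,0,0.2]]]'

```text
time_s: 37.1
position: [0.6317, 0.0267, 0.151]
tcp_rot: [[0.114, 0.993, 0.008], [0.993, -0.114, -0.001], [-0.0, 0.008, -1.0]]
force: [-0.1, 0.0, -0.4]
opening: 0.584
```

```bash
python3 - <<'E'
from h import *
capture('scene')
for k in('yellow','green','black','red'):
    for m in regions_of('scene',f'sock_{k}_mid')[:2]:
        ys,xs=np.nonzero(m['mask']);print(k,round(float(m['p']),2),len(xs),xs.mean().round(1),ys.mean().round(1))
plan([.3845,.3925,.14],TY,.2,15)
E
```

```text
yellow 0.5 299 434.1 232.3
yellow 0.38 244 383.2 213.8
green 0.61 287 259.2 235.5
green 0.18 7518 269.5 227.1
black 0.68 221 383.7 213.9
red 0.6 304 285.0 247.9
red 0.36 7541 269.3 226.9
t 37.35 p [0.628  0.0271 0.1456] y0 -6.57 op 0.6 F [-1.  -0.5 -0.8] J6 -1.1312669244660931
[[[-0.01, -0.0, -0.01, 2.23, -1.89, 0.04, 0.2], [-0.01, -0.0, -0.01, 2.23, -1.89, 0.04, 0.2], [-0.01, -0.0, -0.01, 2.24, -1.89, 0.04, 0.2], [-0.01, -0.0, -0.01, 2.24, -1.89, 0.04, 0.2], [-0.01, -0.0, -0.01, 2.24, -1.89, 0.04, 0.2]]]
[[[-0.01, -0.0, -0.01, 2.24, -1.89, 0.04, 0.2], [-0.01, -0.0, -0.01, 2.24, -1.89, 0.04, 0.2], [-0.01, -0.0, -0.01, 2.24, -1.89, 0.04, 0.2], [-0.01, -0.0, -0.01, 2.24, -1.89, 0.04, 0.2], [-0.01, -0.0, -0.01, 2.24, -1.89, 0.04, 0.2]]]
[[[-0.01, -0.0, -0.01, 2.24, -1.89, 0.04, 0.2], [-0.01, -0.0, -0.01, 2.24, -1.89, 0.04, 0.2], [-0.01, -0.0, -0.01, 2.24, -1.89, 0.04, 0.2], [-0.01, -0.0, -0.01, 2.24, -1.89, 0.04, 0.2], [-0.01, -0.0, -0.01, 2.24, -1.89, 0.04, 0.2]]]
```

Green's home too, and yellow and black are unmoved. On to yellow.

Call:
send_rows --moves '[[[0,0,0,3.3,-2.8,0,0.2],[0,0,0,3.3,-2.8,0,0.2],[0,0,0,3.3,-2.8,0,0.2],[0,0,0,3.3,-2.8,0,0.2],[0,0,0,3.3,-2.8,0,0.2]]]'

```text
time_s: 37.85
position: [0.5071, 0.2079, 0.1458]
tcp_rot: [[0.115, 0.993, -0.003], [0.993, -0.115, -0.0], [-0.001, -0.002, -1.0]]
force: [-0.7, -0.1, -0.2]
opening: 0.601
```

Call:
send_rows --moves '[[[0,0,0,3.4,-2.8,0,0.2],[0,0,0,3.4,-2.8,0,0.2],[0,0,0,3.4,-2.8,0,0.2],[0,0,0,3.4,-2.9,0,0.2],[0,0,0,3.4,-2.9,0,0.2]]]'

```text
time_s: 38.35
position: [0.3855, 0.3929, 0.1458]
tcp_rot: [[0.115, 0.993, -0.002], [0.993, -0.115, -0.001], [-0.002, -0.002, -1.0]]
force: [-0.2, 0.6, 0.6]
opening: 0.601
```

```bash
python3 - <<'E'
from h import *
capture('scene');capture('scene')
plan([.3845,.3925,.025],TY,.2,5)
E
```

```text
t 38.45 p [0.3831 0.3953 0.1459] y0 -6.21 op 0.597 F [-0.2 -0.5  0.5] J6 40.35470467163337
[[[-0.04, 0.01, 0.04, -0.05, 0.04, 2.42, 0.2], [-0.04, 0.01, 0.04, -0.05, 0.04, 2.42, 0.2], [-0.04, 0.01, 0.04, -0.05, 0.04, 2.42, 0.2], [-0.04, 0.01, 0.04, -0.05, 0.04, 2.42, 0.2], [-0.04, 0.01, 0.04, -0.05, 0.04, 2.42, 0.2]]]
```

Call:
send_rows --moves '[[[0,0,0,-0.1,0.1,2.4,0.2],[0,0,0,-0.1,0,2.4,0.2],[0,0,0,0,0,2.4,0.2],[0,0,0,0,0,2.4,0.2],[0,0,0,0,0,2.4,0.2]]]'

```text
time_s: 38.95
position: [0.388, 0.3889, 0.0252]
tcp_rot: [[0.115, 0.993, -0.001], [0.993, -0.115, -0.001], [-0.001, -0.001, -1.0]]
force: [-0.4, -0.5, 0.0]
opening: 0.603
```

Call:
send_rows --moves '[[[0,0,0,0,0,0,-1],[0,0,0,0,0,0,-1],[0,0,0,0,0,0,-1],[0,0,0,0,0,0,-1],[0,0,0,0,0,0,-1]]]'

```text
time_s: 39.45
position: [0.3884, 0.3901, 0.0279]
tcp_rot: [[0.114, 0.993, 0.001], [0.993, -0.114, 0.001], [0.001, 0.001, -1.0]]
force: [-0.5, 0.4, -0.6]
opening: 0.345
```

Call:
send_rows --moves '[[[0,0,0,0,0,0,-1],[0,0,0,0,0,0,-1],[0,0,0,0,0,0,-1],[0,0,0,0,0,0,-1],[0,0,0,0,0,0,-1]]]'

```text
time_s: 39.95
position: [0.3884, 0.3901, 0.0278]
tcp_rot: [[0.114, 0.993, 0.001], [0.993, -0.114, 0.001], [0.001, 0.001, -1.0]]
force: [-1.0, -0.9, 5.0]
opening: 0.338
```

Call:
send_rows --moves '[[[0,0,0,0,0,-1,-1],[0,0,0,0,0,-2,-1],[0,0,0,0,0,-3,-1],[0,0,0,0,0,-3,-1],[0,0,0,0,0,0,-1]]]'

```text
time_s: 40.45
position: [0.3905, 0.3918, 0.1208]
tcp_rot: [[0.114, 0.993, 0.007], [0.993, -0.114, 0.005], [0.006, 0.007, -1.0]]
force: [0.9, -0.3, -2.8]
opening: 0.341
```

```bash
python3 - <<'E'
from h import *
capture('scene');s=capture('scene');cv2.imwrite('pics/s15.png',s)
plan([.6213,-.045,.125],TY,-1,15)
E
```

```text
t 40.55 p [0.3881 0.39   0.1174] y0 -6.57 op 0.337 F [ 0.3 -0.2 -2. ] J6 40.06579200048961
[[[0.0, -0.0, -0.01, -2.7, 1.88, -0.05, -1.0], [0.0, -0.0, -0.01, -2.7, 1.88, -0.05, -1.0], [0.0, -0.0, -0.01, -2.7, 1.88, -0.05, -1.0], [0.0, -0.0, -0.01, -2.7, 1.87, -0.05, -1.0], [0.0, -0.0, -0.01, -2.7, 1.87, -0.05, -1.0]]]
[[[0.0, -0.0, -0.01, -2.71, 1.87, -0.05, -1.0], [0.0, -0.0, -0.01, -2.71, 1.87, -0.05, -1.0], [0.0, -0.0, -0.01, -2.71, 1.87, -0.05, -1.0], [0.0, -0.0, -0.01, -2.71, 1.87, -0.05, -1.0], [0.0, -0.0, -0.01, -2.71, 1.87, -0.05, -1.0]]]
[[[0.0, -0.0, -0.01, -2.71, 1.87, -0.05, -1.0], [0.0, -0.0, -0.01, -2.71, 1.87, -0.05, -1.0], [0.0, -0.0, -0.01, -2.71, 1.87, -0.05, -1.0], [0.0, -0.0, -0.01, -2.71, 1.87, -0.05, -1.0], [0.0, -0.0, -0.01, -2.71, 1.87, -0.05, -1.0]]]
```

Call:
send_rows --moves '[[[0,0,0,-2.7,1.9,-0.1,-1],[0,0,0,-2.7,1.9,-0.1,-1],[0,0,0,-2.7,1.9,-0.1,-1],[0,0,0,-2.7,1.9,-0.1,-1],[0,0,0,-2.7,1.9,-0.1,-1]]]'

```text
time_s: 41.05
position: [0.466, 0.2434, 0.1202]
tcp_rot: [[0.114, 0.993, -0.004], [0.993, -0.114, -0.001], [-0.001, -0.004, -1.0]]
force: [-0.4, 0.6, -2.7]
opening: 0.34
```

Call:
send_rows --moves '[[[0,0,0,-2.7,1.9,0,-1],[0,0,0,-2.7,1.9,0,-1],[0,0,0,-2.7,1.9,0,-1],[0,0,0,-2.7,1.9,0,-1],[0,0,0,-2.7,1.9,0,-1]]]'

```text
time_s: 41.55
position: [0.5449, 0.0987, 0.12]
tcp_rot: [[0.115, 0.993, -0.004], [0.993, -0.115, 0.0], [-0.0, -0.004, -1.0]]
force: [0.7, -0.6, -1.7]
opening: 0.342
```

Call:
send_rows --moves '[[[0,0,0,-2.7,1.8,0,-1],[0,0,0,-2.7,1.8,0,-1],[0,0,0,-2.7,1.8,0,-1],[0,0,0,-2.7,1.8,0,-1],[0,0,0,-2.8,1.8,0,-1]]]'

```text
time_s: 42.05
position: [0.6186, -0.0462, 0.1196]
tcp_rot: [[0.115, 0.993, -0.005], [0.993, -0.115, 0.001], [0.001, -0.005, -1.0]]
force: [0.9, 0.2, -2.2]
opening: 0.341
```

Call:
send_rows --moves '[[[0,0,0,0,0,1.0,-1],[0,0,0,0,0,1.0,-1],[0,0,0,0,0,1.0,-1],[0,0,0,0,0,0.8,-1],[0,0,0,0,0,0,-1]]]'

```text
time_s: 42.55
position: [0.6178, -0.044, 0.082]
tcp_rot: [[0.113, 0.994, -0.005], [0.994, -0.113, 0.001], [0.001, -0.005, -1.0]]
force: [-0.1, -0.2, -3.0]
opening: 0.34
```

```bash
python3 - <<'E'
from h import *
capture('scene');s=capture('scene');cv2.imwrite('pics/s16.png',s)
plan([.6213,-.045,.078],TY,-1,5)
# yellow band centre in image vs prediction of TCP axis; same for s10 (red) and s14 (green)
def band(fn,p,hl,hh,dz):
    im=cv2.imread(f'pics/{fn}.png');h=cv2.cvtColor(im,cv2.COLOR_BGR2HSV);q=w2p('scene',[p[0],p[1],p[2]-dz])[0]
    yy,xx=np.mgrid[:384,:512];m=(h[...,0]>=hl)&(h[...,0]<=hh)&(h[...,1]>90)&(np.abs(xx-q[0]-1.5)<13)&(np.abs(yy-q[1]-4)<8)
    if hl==0:m|=(h[...,0]>172)&(h[...,1]>120)&(np.abs(xx-q[0]-1.5)<13)&(np.abs(yy-q[1]-4)<8)
    xs=xx[m];print(fn,m.sum(),'edges',xs.min(),xs.max(),'mid-pred',((xs.min()+xs.max())/2-q[0]).round(2),'v',(yy[m].mean()-q[1]).round(2))
st=readout.read_state()['position']
band('s10',(.6335,.0987,.081),0,8,.022);band('s14',(.6265,.0277,.0835),40,90,.022);band('s16',st,20,35,.022)
E
```

```text
t 42.65 p [ 0.6194 -0.0446  0.0837] y0 -6.5 op 0.344 F [ 1.4  0.4 -2.1] J6 -7.913102436658535
[[[-0.01, -0.0, -0.02, -0.0, 0.04, 0.11, -1.0], [-0.01, -0.0, -0.02, -0.0, 0.04, 0.11, -1.0], [-0.01, -0.0, -0.02, -0.0, 0.04, 0.11, -1.0], [-0.01, -0.0, -0.02, -0.0, 0.04, 0.11, -1.0], [-0.01, -0.0, -0.02, -0.0, 0.04, 0.11, -1.0]]]
s10 46 edges 279 295 mid-pred 2.01 v 3.68
s14 31 edges 253 268 mid-pred 1.85 v 3.66
s16 43 edges 229 243 mid-pred 2.66 v 3.87
```

Call:
send_rows --moves '[[[0,0,0,0,0.2,0,-1],[0,0,0,0,0,0.3,-1],[0,0,0,0,0,0.3,-1],[0,0,0,0,0,0.3,-1],[0,0,0,0,0,0.1,-1]]]'

```text
time_s: 43.15
position: [0.6214, -0.0456, 0.0736]
tcp_rot: [[0.115, 0.993, -0.001], [0.993, -0.115, 0.0], [0.0, -0.001, -1.0]]
force: [-0.3, 0.1, -3.0]
opening: 0.341
```

Call:
send_rows --moves '[[[0,0,0,0,0,0.1,-1],[0,0,0,0,0,0.1,-1],[0,0,0,0,0,0,-1],[0,0,0,0,0,0,-1],[0,0,0,0,0,0,-1]]]'

```text
time_s: 43.65
position: [0.6216, -0.0455, 0.0722]
tcp_rot: [[0.114, 0.993, -0.0], [0.993, -0.114, 0.0], [0.0, -0.0, -1.0]]
force: [-0.0, 0.5, -1.4]
opening: 0.338
```

Call:
send_rows --moves '[[[0,0,0,0,0,0.1,-1],[0,0,0,0,0,0.1,-1],[0,0,0,0,0,0,-1],[0,0,0,0,0,0,-1],[0,0,0,0,0,0,-1]]]'

```text
time_s: 44.15
position: [0.6217, -0.0455, 0.0712]
tcp_rot: [[0.114, 0.993, 0.0], [0.993, -0.114, 0.0], [0.0, 0.0, -1.0]]
force: [-2.4, 2.7, 5.6]
opening: 0.34
```

Call:
send_rows --moves '[[[0,0,0,0.06,-0.05,0,-1],[0,0,0,0,0,0,-1],[0,0,0,0,0,0.1,-1],[0,0,0,0,0,0,-1],[0,0,0,0,0,0,-1]]]'

```text
time_s: 44.65
position: [0.6217, -0.0453, 0.0709]
tcp_rot: [[0.114, 0.993, 0.001], [0.993, -0.114, -0.001], [-0.001, 0.001, -1.0]]
force: [-3.2, 0.6, 9.1]
opening: 0.34
```

Call:
send_rows --moves '[[[0,0,0,0,0,0.1,-1],[0,0,0,0,0,0,-1],[0,0,0,0,0,0,-1],[0,0,0,0,0,0,-1],[0,0,0,0,0,0,-1]]]'

```text
time_s: 45.15
position: [0.6218, -0.0453, 0.0707]
tcp_rot: [[0.114, 0.993, 0.001], [0.993, -0.114, -0.001], [-0.001, 0.002, -1.0]]
force: [-4.2, 1.0, 12.8]
opening: 0.339
```

Yellow stopped rigidly about 13 mm above home, which fits a hole 30° off. I'll lift 3 mm, turn 30° and press again.

Call:
send_rows --moves '[[[0,0,0,0,0,-0.4,-1],[0,0,0,0,0,-0.3,-1],[0,0,7.5,0,0,0,-1],[0,0,7.5,0,0,0,-1],[0,0,7.5,0,0,0,-1]]]'

```text
time_s: 45.65
position: [0.6214, -0.0453, 0.0745]
tcp_rot: [[0.491, 0.871, -0.0], [0.871, -0.491, -0.0], [-0.0, 0.0, -1.0]]
force: [-0.9, -0.9, -1.4]
opening: 0.339
```

Call:
send_rows --moves '[[[0,0,7.5,0,0,0,-1],[0,0,0,0,0,0,-1],[0,0,0,0,0,0.2,-1],[0,0,0,0,0,0.2,-1],[0,0,0,0,0,0,-1]]]'

```text
time_s: 46.15
position: [0.6219, -0.0452, 0.0737]
tcp_rot: [[0.593, 0.805, 0.001], [0.805, -0.593, -0.001], [0.0, 0.001, -1.0]]
force: [-3.8, 0.1, 14.0]
opening: 0.344
```

```bash
python3 - <<'E'
from h import *
plan([.6213,-.0445,.073],TY-30,-1,5)
E
```

```text
t 46.15 p [ 0.6219 -0.0452  0.0737] y0 -36.39 op 0.344 F [-3.8  0.1 14. ] J6 21.995804288565182
[[[0.02, -0.0, 0.0, 0.0, -0.02, 0.01, -1.0], [0.02, -0.0, 0.0, 0.0, -0.02, 0.01, -1.0], [0.02, -0.0, 0.0, 0.0, -0.02, 0.01, -1.0], [0.02, -0.0, 0.0, 0.0, -0.02, 0.01, -1.0], [0.02, -0.0, 0.0, 0.0, -0.02, 0.01, -1.0]]]
```

At −30° it stops at 0.0737, and at 0° it went 3 mm deeper. So the tray angle is right and the remaining error is sideways: the earlier side force was +y. I'll turn back, shift about 1.3 mm in +y and press.

Call:
send_rows --moves '[[[0,0,0,0,0,-0.5,-1],[0,0,0,0,0,0,-1],[0,0,-7.5,0,0,0,-1],[0,0,-7.5,0,0,0,-1],[0,0,-7.5,0,0,0,-1]]]'

```text
time_s: 46.65
position: [0.6211, -0.0449, 0.0751]
tcp_rot: [[0.237, 0.972, -0.001], [0.972, -0.237, 0.0], [0.0, -0.001, -1.0]]
force: [-0.3, 0.4, -2.0]
opening: 0.338
```

Call:
send_rows --moves '[[[0,0,-7.5,0,0,0,-1],[0,0,0,0,0,0,-1],[0,0,0,0.08,0,0,-1],[0,0,0,0,0,0,-1],[0,0,0,0,0,0,-1]]]'

```text
time_s: 47.15
position: [0.6214, -0.0442, 0.0759]
tcp_rot: [[0.115, 0.993, -0.0], [0.993, -0.115, 0.0], [0.0, -0.0, -1.0]]
force: [0.5, -0.4, -1.8]
opening: 0.341
```

```bash
python3 - <<'E'
from h import *
plan([.6213,-.0438,.073],TY,-1,5)
E
```

```text
t 47.15 p [ 0.6214 -0.0442  0.0759] y0 -6.62 op 0.341 F [ 0.5 -0.4 -1.8] J6 -7.714038617583301
[[[-0.0, -0.0, -0.04, 0.01, -0.0, 0.06, -1.0], [-0.0, -0.0, -0.04, 0.01, -0.0, 0.06, -1.0], [-0.0, -0.0, -0.04, 0.01, -0.0, 0.06, -1.0], [-0.0, -0.0, -0.04, 0.01, -0.0, 0.06, -1.0], [-0.0, -0.0, -0.04, 0.01, -0.0, 0.06, -1.0]]]
```

Call:
send_rows --moves '[[[0,0,0,0.04,0,0.2,-1],[0,0,0,0,0,0.2,-1],[0,0,0,0,0,0,-1],[0,0,0,0,0,0,-1],[0,0,0,0,0,0,-1]]]'

```text
time_s: 47.65
position: [0.6215, -0.0441, 0.0721]
tcp_rot: [[0.114, 0.993, 0.0], [0.993, -0.114, -0.0], [-0.0, 0.0, -1.0]]
force: [-0.4, -0.5, -1.7]
opening: 0.338
```

Call:
send_rows --moves '[[[0,0,0,0,0,0.1,-1],[0,0,0,0,0,0.1,-1],[0,0,0,0,0,0,-1],[0,0,0,0,0,0,-1],[0,0,0,0,0,0,-1]]]'

```text
time_s: 48.15
position: [0.6217, -0.0441, 0.0712]
tcp_rot: [[0.114, 0.993, 0.001], [0.993, -0.114, -0.001], [-0.001, 0.001, -1.0]]
force: [-2.3, -2.0, 5.7]
opening: 0.341
```

Call:
send_rows --moves '[[[0,0,0,-0.05,0,0,-1],[0,0,3,0,0,0,-1],[0,0,3,0,0,0,-1],[0,0,0,0,0,0,-1],[0,0,0,0,0,0,-1]]]'

```text
time_s: 48.65
position: [0.6212, -0.0444, 0.0709]
tcp_rot: [[0.216, 0.976, -0.0], [0.976, -0.216, -0.0], [-0.0, -0.0, -1.0]]
force: [-2.3, -1.1, 5.0]
opening: 0.338
```

Call:
send_rows --moves '[[[0,0,-3,0,0,0,-1],[0,0,-3,0,0,0,-1],[0,0,-3,0,0,0,-1],[0,0,-3,0,0,0,-1],[0,0,0,0,0,0,-1]]]'

```text
time_s: 49.15
position: [0.622, -0.0444, 0.071]
tcp_rot: [[0.008, 1.0, 0.002], [1.0, -0.008, -0.0], [-0.0, 0.002, -1.0]]
force: [-2.0, -1.8, 4.7]
opening: 0.339
```

```bash
python3 - <<'E'
from h import *
s=readout.read_state();print(s['position'],s['force'],s['moment'],s['opening'])
plan([.6213,-.0445,.0712],TY,-1,5)
E
```

```text
[ 0.6220161  -0.04443738  0.07102191] [-2.04248807 -1.83763911  4.71719827] [-0.14937204  0.22125423 -0.07984161] 0.3393617776076017
t 49.15 p [ 0.622  -0.0444  0.071 ] y0 -0.47 op 0.339 F [-2.  -1.8  4.7] J6 -13.88465657018566
[[[0.02, 0.0, 1.19, -0.0, -0.01, -0.0, -1.0], [0.02, 0.0, 1.19, -0.0, -0.01, -0.0, -1.0], [0.02, 0.0, 1.19, -0.0, -0.01, -0.0, -1.0], [0.02, 0.0, 1.19, -0.0, -0.01, -0.0, -1.0], [0.02, 0.0, 1.19, -0.0, -0.01, -0.0, -1.0]]]
```

Call:
send_rows --moves '[[[0,0,0,0,0,-0.5,-1],[0,0,-8,0,0.05,0,-1],[0,0,-8,0,0,0,-1],[0,0,-8,0,0,0,-1],[0,0,0,0,0,0,-1]]]'

```text
time_s: 49.65
position: [0.6219, -0.0439, 0.0748]
tcp_rot: [[-0.398, 0.918, -0.0], [0.918, 0.398, 0.001], [0.001, 0.0, -1.0]]
force: [-0.5, 0.2, -1.4]
opening: 0.339
```

Call:
send_rows --moves '[[[0,0,0,0,0,0.2,-1],[0,0,0,0,0,0.2,-1],[0,0,0,0,0,0.2,-1],[0,0,0,0,0,0,-1],[0,0,0,0,0,0,-1]]]'

```text
time_s: 50.15
position: [0.6241, -0.0443, 0.0709]
tcp_rot: [[-0.396, 0.918, 0.005], [0.918, 0.396, -0.0], [-0.002, 0.005, -1.0]]
force: [1.4, 1.7, 8.2]
opening: 0.341
```

```bash
python3 - <<'E'
from h import *
plan([.6225,-.0444,.0712],TY+30,-1,5)
E
```

```text
t 50.15 p [ 0.6241 -0.0443  0.0709] y0 23.34 op 0.341 F [1.4 1.7 8.2] J6 -37.69544885138728
[[[0.05, 0.03, -0.05, 0.01, -0.03, -0.01, -1.0], [0.05, 0.03, -0.05, 0.01, -0.03, -0.01, -1.0], [0.05, 0.03, -0.05, 0.01, -0.03, -0.01, -1.0], [0.05, 0.03, -0.05, 0.01, -0.03, -0.01, -1.0], [0.05, 0.03, -0.05, 0.01, -0.03, -0.01, -1.0]]]
```

Call:
send_rows --moves '[[[0,0,0,0,0,-0.2,-1],[0,0,0,0,0.15,0,-1],[0,0,0,0,0,0.1,-1],[0,0,0,0,0,0.1,-1],[0,0,0,0,0,0,-1]]]'

```text
time_s: 50.65
position: [0.6243, -0.0441, 0.0708]
tcp_rot: [[-0.397, 0.918, 0.002], [0.918, 0.397, -0.001], [-0.002, 0.002, -1.0]]
force: [0.5, 0.9, 10.7]
opening: 0.34
```

Call:
send_rows --moves '[[[0,0,0,0,0,0.1,-1],[0,0,0,0,0,0,-1],[0,0,0,0,0,0,-1],[0,0,0,0,0,0,-1],[0,0,0,0,0,0,-1]]]'

```text
time_s: 51.15
position: [0.6244, -0.0442, 0.0706]
tcp_rot: [[-0.398, 0.918, 0.003], [0.918, 0.398, -0.001], [-0.002, 0.002, -1.0]]
force: [-1.3, 0.2, 14.6]
opening: 0.341
```

Angles TY and TY+30 both stop at 0.0707, as two 30°-off positions should. TY−30 was tried with a sideways offset, so I'll retry it with the in-hand offset corrected.

Call:
send_rows --moves '[[[0,0,0,0,0,-0.6,-1],[0,0,0,0,0,-0.5,-1],[0,0,7.5,0,0,0,-1],[0,0,7.5,0,0,0,-1],[0,0,7.5,0,0,0,-1]]]'

```text
time_s: 51.65
position: [0.6217, -0.0436, 0.0779]
tcp_rot: [[-0.011, 1.0, -0.004], [1.0, 0.011, 0.001], [0.001, -0.004, -1.0]]
force: [0.4, 0.2, -2.4]
opening: 0.343
```

Call:
send_rows --moves '[[[0,0,7.5,0,0,0,-1],[0,0,7.5,0,0,0,-1],[0,0,7.5,0,0,0,-1],[0,0,7.5,0,0,0,-1],[0,0,7.5,0,0,0,-1]]]'

```text
time_s: 52.15
position: [0.6216, -0.0435, 0.0777]
tcp_rot: [[0.6, 0.8, -0.004], [0.8, -0.6, 0.001], [-0.002, -0.004, -1.0]]
force: [0.2, -0.3, -1.6]
opening: 0.342
```

```bash
python3 - <<'E'
from h import *
capture('scene');s=capture('scene');cv2.imwrite('pics/s17.png',s)
plan([.6206,-.044,.0765],TY-30,-1,5)
E
```

```text
t 52.25 p [ 0.6219 -0.0436  0.0779] y0 -36.56 op 0.335 F [-0.2 -0.4 -2.3] J6 22.31884061383672
[[[-0.04, 0.02, -0.03, -0.02, -0.02, 0.03, -1.0], [-0.04, 0.02, -0.03, -0.02, -0.02, 0.03, -1.0], [-0.04, 0.02, -0.03, -0.02, -0.02, 0.03, -1.0], [-0.04, 0.02, -0.03, -0.02, -0.02, 0.03, -1.0], [-0.04, 0.02, -0.03, -0.02, -0.02, 0.03, -1.0]]]
```

Call:
send_rows --moves '[[[0,0,0,-0.1,-0.08,0,-1],[0,0,0,0,0,0.2,-1],[0,0,0,0,0,0.2,-1],[0,0,0,0,0,0,-1],[0,0,0,0,0,0,-1]]]'

```text
time_s: 52.75
position: [0.6219, -0.044, 0.0749]
tcp_rot: [[0.595, 0.803, -0.0], [0.803, -0.595, 0.0], [-0.0, -0.0, -1.0]]
force: [-1.0, -0.4, -2.2]
opening: 0.344
```

Call:
send_rows --moves '[[[0,0,0,0,0,0.15,-1],[0,0,0,0,0,0,-1],[0,0,0,0,0,0,-1],[0,0,0,0,0,0,-1],[0,0,0,0,0,0,-1]]]'

```text
time_s: 53.25
position: [0.6223, -0.044, 0.0744]
tcp_rot: [[0.596, 0.803, 0.001], [0.803, -0.596, -0.0], [0.0, 0.001, -1.0]]
force: [-1.3, -0.2, 6.6]
opening: 0.336
```

Call:
send_rows --moves '[[[0,0,0,0,0,0.15,-1],[0,0,0,0,0,0,-1],[0,0,0,0,0,0,-1],[0,0,0,0,0,0,-1],[0,0,0,0,0,0,-1]]]'

```text
time_s: 53.75
position: [0.6224, -0.044, 0.0741]
tcp_rot: [[0.596, 0.803, 0.001], [0.803, -0.596, -0.0], [0.001, 0.001, -1.0]]
force: [-3.4, 1.0, 11.6]
opening: 0.341
```

```bash
cat > b.py <<'E'
from h import *
def sc(im,k):
    im=im.astype(float);b,g,r=im[...,0],im[...,1],im[...,2]
    return np.clip({'red':r-g,'green':g-r,'yellow':np.minimum(r,g)-b}[k]-15,0,None)
def edges(fn,k,q):
    s=sc(cv2.imread(f'pics/{fn}.png'),k);x0,y0=int(q[0])-14,int(q[1])-8
    w=cv2.resize(s[y0:y0+18,x0:x0+32],None,fx=8,fy=8,interpolation=cv2.INTER_CUBIC)
    # largest component at half max
    m=(w>.4*w.max()).astype(np.uint8);n,l,st,c=cv2.connectedComponentsWithStats(m);j=1+np.argmax(st[1:,4])
    a=st[j]; f=lambda v,o:o+(v+.5)/8-.5
    return f(a[0],x0),f(a[0]+a[2]-1,x0),f(a[1]+a[3]-1,y0)
balls=[(211.6,219),(234.2,229.7),(258.17,241),(283.67,253.23)]
def S(i): return p2w('scene',*balls[i],.0375)[:2]-(T(7.3,0)-TO)
def run(fn,k,tcp,ins,i,lab=''):
    A=S(i)+(np.array(tcp[:2])-np.array(ins)); q=w2p('scene',[*A,tcp[2]-.022])[0]
    e=edges(fn,k,q+[0,4]);print(fn,k,np.round(e,2),'mid-pred',round((e[0]+e[1])/2-q[0],2),'bot-pred',round(e[2]-q[1],2))
run('s10','red',(.6335,.0987,.081),(.6367,.0970),3)
run('s14','green',(.6265,.0277,.0835),(.629,.0270),2)
run('s16','yellow',(.6197,-.0446,.0837),(.6213,-.0430),1)
run('s17','yellow',(.6219,-.0436,.0779),(.6213,-.0430),1)
E
python3 b.py
```

```text
s10 red [278.56 294.94 250.31] mid-pred -0.35 bot-pred 6.3
s14 green [252.19 268.31 236.94] mid-pred -0.55 bot-pred 5.73
s16 yellow [228.44 243.69 225.69] mid-pred 0.54 bot-pred 5.74
s17 yellow [227.31 242.56 228.81] mid-pred -0.55 bot-pred 6.39
```

Call:
send_rows --moves '[[[0,0,0,0,0,-0.5,-1],[0,0,0,-0.1,-0.14,0,-1],[0,0,0,0,0,0,-1],[0,0,0,0,0,0,-1],[0,0,0,0,0,0,-1]]]'

```text
time_s: 54.25
position: [0.62, -0.044, 0.0764]
tcp_rot: [[0.596, 0.803, -0.001], [0.803, -0.596, 0.0], [-0.0, -0.001, -1.0]]
force: [-0.3, -0.3, -2.8]
opening: 0.339
```

Call:
send_rows --moves '[[[0,0,0,0,0,0.2,-1],[0,0,0,0,0,0.2,-1],[0,0,0,0,0,0.1,-1],[0,0,0,0,0,0,-1],[0,0,0,0,0,0,-1]]]'

```text
time_s: 54.75
position: [0.6196, -0.0438, 0.0717]
tcp_rot: [[0.596, 0.803, -0.002], [0.803, -0.596, 0.0], [-0.001, -0.002, -1.0]]
force: [-1.6, -0.8, -2.4]
opening: 0.338
```

Call:
send_rows --moves '[[[0,0,0,0,0,0.1,-1],[0,0,0,0,0,0.1,-1],[0,0,0,0,0,0,-1],[0,0,0,0,0,0,-1],[0,0,0,0,0,0,-1]]]'

```text
time_s: 55.25
position: [0.6194, -0.0437, 0.0701]
tcp_rot: [[0.596, 0.803, -0.002], [0.803, -0.596, 0.001], [-0.001, -0.002, -1.0]]
force: [-5.9, 0.7, 3.4]
opening: 0.342
```

Call:
send_rows --moves '[[[0,0,0,0,0,0.1,-1],[0,0,0,0,0,0.1,-1],[0,0,0,0,0,0,-1],[0,0,0,0,0,0,-1],[0,0,0,0,0,0,-1]]]'

```text
time_s: 55.75
position: [0.619, -0.0437, 0.0674]
tcp_rot: [[0.596, 0.803, -0.003], [0.803, -0.596, 0.001], [-0.001, -0.003, -1.0]]
force: [-4.4, -0.0, 0.7]
opening: 0.342
```

Yellow is seating now. I'll ease a bit in −x and push home.

Call:
send_rows --moves '[[[0,0,0,-0.05,-0.07,0.1,-1],[0,0,0,0,0,0.1,-1],[0,0,0,0,0,0.1,-1],[0,0,0,0,0,0,-1],[0,0,0,0,0,0,-1]]]'

```text
time_s: 56.25
position: [0.6189, -0.0439, 0.0649]
tcp_rot: [[0.596, 0.803, -0.001], [0.803, -0.596, 0.0], [-0.001, -0.001, -1.0]]
force: [-4.6, 0.5, 1.5]
opening: 0.342
```

Call:
send_rows --moves '[[[0,0,0,0,0,0.1,-1],[0,0,0,0,0,0.1,-1],[0,0,0,0,0,0.1,-1],[0,0,0,0,0,0,-1],[0,0,0,0,0,0,-1]]]'

```text
time_s: 56.75
position: [0.6189, -0.0439, 0.0618]
tcp_rot: [[0.596, 0.803, -0.001], [0.803, -0.596, 0.0], [-0.001, -0.001, -1.0]]
force: [-5.3, 0.3, -0.6]
opening: 0.34
```

Call:
send_rows --moves '[[[0,0,0,0,0,0.1,-1],[0,0,0,0,0,0.1,-1],[0,0,0,0,0,0.1,-1],[0,0,0,0,0,0,-1],[0,0,0,0,0,0,-1]]]'

```text
time_s: 57.25
position: [0.6188, -0.0439, 0.0588]
tcp_rot: [[0.596, 0.803, -0.001], [0.803, -0.596, 0.0], [-0.001, -0.001, -1.0]]
force: [-5.7, 0.6, 1.6]
opening: 0.34
```

Call:
send_rows --moves '[[[0,0,0,0,0,0.1,-1],[0,0,0,0,0,0.1,-1],[0,0,0,0,0,0.1,-1],[0,0,0,0,0,0,-1],[0,0,0,0,0,0,-1]]]'

```text
time_s: 57.75
position: [0.6186, -0.044, 0.0579]
tcp_rot: [[0.596, 0.803, -0.002], [0.803, -0.596, -0.0], [-0.001, -0.001, -1.0]]
force: [-9.2, 0.2, 12.4]
opening: 0.339
```

Call:
send_rows --moves '[[[0,0,0,0,0,-0.2,-0.1],[0,0,0,0,0,0,-0.1],[0,0,0,0,0,0,-0.1],[0,0,0,0,0,0,-0.1],[0,0,0,0,0,0,-0.1]]]'

```text
time_s: 58.25
position: [0.6208, -0.0444, 0.0582]
tcp_rot: [[0.596, 0.803, 0.003], [0.803, -0.596, -0.001], [0.001, 0.003, -1.0]]
force: [-0.4, 1.0, -0.0]
opening: 0.446
```

Call:
send_rows --moves '[[[0,0,0,0,0,-1,-0.1],[0,0,0,0,0,-3,-0.1],[0,0,0,0,0,-3,0.2],[0,0,0,0,0,-2,0.2],[0,0,0,0,0,0,0.2]]]'

```text
time_s: 58.75
position: [0.6224, -0.0446, 0.1522]
tcp_rot: [[0.596, 0.803, 0.009], [0.803, -0.596, -0.002], [0.004, 0.008, -1.0]]
force: [0.5, -1.1, -0.5]
opening: 0.582
```

```bash
python3 - <<'E'
from h import *
s=capture('scene');cv2.imwrite('pics/s18.png',s)
for m in regions_of('scene','sock_black_mid')[:2]:
    ys,xs=np.nonzero(m['mask']);print(round(float(m['p']),2),len(xs),xs.mean().round(1),ys.mean().round(1))
plan([.3765,.2588,.14],TY,.2,15)
E
```

```text
0.51 319 259.5 235.4
0.5 206 383.5 213.9
t 58.85 p [ 0.6197 -0.044   0.1486] y0 -36.57 op 0.593 F [-0.  -0.4  0.2] J6 22.210763876638005
[[[0.01, -0.0, -2.01, 0.66, -2.51, 0.05, 0.2], [0.01, -0.0, -2.01, 0.74, -2.48, 0.05, 0.2], [0.01, -0.0, -2.01, 0.83, -2.45, 0.05, 0.2], [0.01, -0.0, -2.01, 0.92, -2.42, 0.06, 0.2], [0.01, -0.0, -2.01, 1.0, -2.39, 0.06, 0.2]]]
[[[0.01, -0.0, -2.01, 1.08, -2.35, 0.06, 0.2], [0.01, -0.0, -2.01, 1.16, -2.31, 0.06, 0.2], [0.01, -0.0, -2.01, 1.25, -2.27, 0.06, 0.2], [0.01, -0.0, -2.01, 1.32, -2.23, 0.06, 0.2], [0.01, -0.0, -2.01, 1.4, -2.18, 0.06, 0.2]]]
[[[0.01, -0.0, -2.01, 1.48, -2.13, 0.06, 0.2], [0.01, -0.0, -2.01, 1.55, -2.07, 0.06, 0.2], [0.01, -0.0, -2.01, 1.62, -2.02, 0.06, 0.2], [0.01, -0.0, -2.01, 1.69, -1.96, 0.06, 0.2], [0.01, -0.0, -2.01, 1.76, -1.9, 0.06, 0.2]]]
```

Yellow's home: a rigid stop at 0.0579. Now black, which hasn't moved.

Call:
send_rows --moves '[[[0,0,-2,0.7,-2.5,0,0.2],[0,0,-2,0.7,-2.5,0,0.2],[0,0,-2,0.8,-2.5,0,0.2],[0,0,-2,0.9,-2.4,0,0.2],[0,0,-2,1.0,-2.4,0,0.2]]]'

```text
time_s: 59.35
position: [0.536, 0.0576, 0.1465]
tcp_rot: [[0.446, 0.895, -0.003], [0.895, -0.446, 0.0], [-0.001, -0.003, -1.0]]
force: [0.4, 0.1, 0.4]
opening: 0.599
```

Call:
send_rows --moves '[[[0,0,-2,1.1,-2.4,0,0.2],[0,0,-2,1.2,-2.3,0,0.2],[0,0,-2,1.2,-2.3,0,0.2],[0,0,-2,1.3,-2.2,0,0.2],[0,0,-2,1.4,-2.2,0,0.2]]]'

```text
time_s: 59.85
position: [0.4545, 0.1586, 0.1468]
tcp_rot: [[0.284, 0.959, -0.003], [0.959, -0.284, -0.0], [-0.001, -0.003, -1.0]]
force: [0.2, -0.2, -0.7]
opening: 0.601
```

Call:
send_rows --moves '[[[0,0,-2,1.5,-2.1,0,0.2],[0,0,-2,1.5,-2.1,0,0.2],[0,0,-2,1.6,-2.0,0,0.2],[0,0,-2,1.7,-2.0,0,0.2],[0,0,-2,1.8,-1.9,0,0.2]]]'

```text
time_s: 60.35
position: [0.3734, 0.2595, 0.1468]
tcp_rot: [[0.113, 0.994, -0.003], [0.994, -0.113, -0.001], [-0.001, -0.003, -1.0]]
force: [0.7, 1.0, 1.0]
opening: 0.601
```

Call:
send_rows --moves '[[[0,0,0,0,0,1,0.2],[0,0,0,0,0,1,0.2],[0,0,0,0,0,1,0.2],[0,0,0,0,0,0,0.2],[0,0,0,0,0,0,0.2]]]'

```text
time_s: 60.85
position: [0.3754, 0.2584, 0.1173]
tcp_rot: [[0.116, 0.993, -0.001], [0.993, -0.116, -0.001], [-0.001, -0.001, -1.0]]
force: [0.0, -0.2, 0.1]
opening: 0.602
```

```bash
python3 - <<'E'
from h import *
capture('scene')
plan([.3765,.2588,.026],TY,.2,5)
E
```

```text
t 60.9 p [0.3756 0.2586 0.1177] y0 -6.65 op 0.602 F [ 0.1 -1.3  0.5] J6 27.112846518620884
[[[-0.01, 0.0, -0.05, 0.01, 0.02, 1.83, 0.2], [-0.01, 0.0, -0.05, 0.01, 0.02, 1.83, 0.2], [-0.01, 0.0, -0.05, 0.01, 0.02, 1.83, 0.2], [-0.01, 0.0, -0.05, 0.01, 0.02, 1.83, 0.2], [-0.01, 0.0, -0.05, 0.01, 0.02, 1.83, 0.2]]]
```

Call:
send_rows --moves '[[[0,0,0,0,0.1,1.8,0.2],[0,0,0,0,0,1.8,0.2],[0,0,0,0,0,1.8,0.2],[0,0,0,0,0,1.8,0.2],[0,0,0,0,0,1.8,0.2]]]'

```text
time_s: 61.4
position: [0.3772, 0.259, 0.0278]
tcp_rot: [[0.115, 0.993, 0.002], [0.993, -0.115, 0.001], [0.001, 0.002, -1.0]]
force: [-0.0, 0.4, 0.2]
opening: 0.605
```

Call:
send_rows --moves '[[[0,0,0,0,0,0,-1],[0,0,0,0,0,0,-1],[0,0,0,0,0,0,-1],[0,0,0,0,0,0,-1],[0,0,0,0,0,0,-1]]]'

```text
time_s: 61.9
position: [0.3765, 0.2591, 0.0288]
tcp_rot: [[0.114, 0.993, 0.001], [0.993, -0.114, 0.0], [0.001, 0.001, -1.0]]
force: [-0.4, -1.0, 3.2]
opening: 0.373
```

Call:
send_rows --moves '[[[0,0,0,0,0,0,-1],[0,0,0,0,0,0,-1],[0,0,0,0,0,0,-1],[0,0,0,0,0,0,-1],[0,0,0,0,0,0,-1]]]'

```text
time_s: 62.4
position: [0.3764, 0.2591, 0.0288]
tcp_rot: [[0.114, 0.993, 0.001], [0.993, -0.114, 0.0], [0.0, 0.001, -1.0]]
force: [-1.5, -0.5, 5.7]
opening: 0.378
```

Call:
send_rows --moves '[[[0,0,0,0,0,-1,-1],[0,0,0,0,0,-2,-1],[0,0,0,0,0,-3,-1],[0,0,0,0,0,-3,-1],[0,0,0,0,0,0,-1]]]'

```text
time_s: 62.9
position: [0.3784, 0.2601, 0.1214]
tcp_rot: [[0.114, 0.993, 0.008], [0.993, -0.114, 0.003], [0.004, 0.007, -1.0]]
force: [0.6, 1.0, -1.7]
opening: 0.372
```

```bash
python3 - <<'E'
from h import *
capture('scene');capture('scene')
plan([.6128,-.113,.125],TY,-1,15)
E
```

```text
t 63.0 p [0.3763 0.2591 0.1186] y0 -6.56 op 0.377 F [-0.1  0.3 -1.2] J6 27.0552318703152
[[[0.01, -0.0, -0.01, -2.28, 1.85, -0.04, -1.0], [0.01, -0.0, -0.01, -2.28, 1.85, -0.04, -1.0], [0.01, -0.0, -0.01, -2.29, 1.85, -0.04, -1.0], [0.01, -0.0, -0.01, -2.29, 1.85, -0.04, -1.0], [0.01, -0.0, -0.01, -2.29, 1.85, -0.04, -1.0]]]
[[[0.01, -0.0, -0.01, -2.29, 1.85, -0.04, -1.0], [0.01, -0.0, -0.01, -2.29, 1.85, -0.04, -1.0], [0.01, -0.0, -0.01, -2.29, 1.85, -0.04, -1.0], [0.01, -0.0, -0.01, -2.29, 1.85, -0.04, -1.0], [0.01, -0.0, -0.01, -2.29, 1.85, -0.04, -1.0]]]
[[[0.01, -0.0, -0.01, -2.29, 1.85, -0.04, -1.0], [0.01, -0.0, -0.01, -2.29, 1.84, -0.04, -1.0], [0.01, -0.0, -0.01, -2.29, 1.84, -0.04, -1.0], [0.01, -0.0, -0.01, -2.29, 1.84, -0.04, -1.0], [0.01, -0.0, -0.01, -2.29, 1.84, -0.04, -1.0]]]
```

The opening of 0.376 on black means it's gripped about 13° off its flats. I'll set it back down on the same spot and regrip turned.

Call:
send_rows --moves '[[[0,0,0,0,0,3,-1],[0,0,0,0,0,3,-1],[0,0,0,0,0,2,-1],[0,0,0,0,0,0.9,-1],[0,0,0,0,0,0,-1]]]'

```text
time_s: 63.5
position: [0.3745, 0.2584, 0.0275]
tcp_rot: [[0.115, 0.993, -0.004], [0.993, -0.115, -0.002], [-0.002, -0.004, -1.0]]
force: [0.4, 0.4, -2.2]
opening: 0.374
```

Call:
send_rows --moves '[[[0,0,0,0,0,0.1,0.1],[0,0,0,0,0,0,0.1],[0,0,0,0,0,0,0.1],[0,0,6.5,0,0,0,0.1],[0,0,6.5,0,0,0,0.1]]]'

```text
time_s: 64.0
position: [0.3764, 0.2592, 0.0284]
tcp_rot: [[0.339, 0.941, 0.001], [0.941, -0.339, 0.0], [0.001, 0.001, -1.0]]
force: [-0.8, 0.8, 0.3]
opening: 0.545
```

Call:
send_rows --moves '[[[0,0,0,0,0,0,-1],[0,0,0,0,0,0,-1],[0,0,0,0,0,0,-1],[0,0,0,0,0,0,-1],[0,0,0,0,0,0,-1]]]'

```text
time_s: 64.5
position: [0.3758, 0.259, 0.0282]
tcp_rot: [[0.334, 0.942, -0.0], [0.942, -0.334, -0.0], [-0.0, -0.0, -1.0]]
force: [-1.2, -0.2, 2.7]
opening: 0.359
```

Call:
send_rows --moves '[[[0,0,0,0,0,0,-1],[0,0,0,0,0,0,-1],[0,0,0,0,0,0,-1],[0,0,0,0,0,0,-1],[0,0,0,0,0,0,-1]]]'

```text
time_s: 65.0
position: [0.3759, 0.259, 0.0282]
tcp_rot: [[0.335, 0.942, -0.0], [0.942, -0.335, -0.0], [-0.0, -0.0, -1.0]]
force: [-1.7, -0.7, 5.3]
opening: 0.358
```

Call:
send_rows --moves '[[[0,0,0,0,0,0,0.1],[0,0,0,0,0,0,0.1],[0,0,0,0,0,0,0.1],[0,0,6,0,0,0,0.1],[0,0,0,0,0,0,-1]]]'

```text
time_s: 65.5
position: [0.3765, 0.2591, 0.0279]
tcp_rot: [[0.432, 0.902, 0.0], [0.902, -0.432, 0.0], [0.0, 0.0, -1.0]]
force: [-0.7, -0.7, -0.7]
opening: 0.511
```

Call:
send_rows --moves '[[[0,0,0,0,0,0,-1],[0,0,0,0,0,0,-1],[0,0,0,0,0,0,-1],[0,0,0,0,0,0,-1],[0,0,0,0,0,0,-1]]]'

```text
time_s: 66.0
position: [0.376, 0.259, 0.028]
tcp_rot: [[0.431, 0.902, -0.0], [0.902, -0.431, -0.0], [-0.0, -0.0, -1.0]]
force: [-1.1, 0.2, -0.4]
opening: 0.344
```

Call:
send_rows --moves '[[[0,0,0,0,0,0,-1],[0,0,0,0,0,0,-1],[0,0,0,0,0,0,-1],[0,0,0,0,0,0,-1],[0,0,0,0,0,0,-1]]]'

```text
time_s: 66.5
position: [0.3761, 0.259, 0.028]
tcp_rot: [[0.432, 0.902, -0.0], [0.902, -0.432, -0.0], [-0.0, -0.0, -1.0]]
force: [-0.1, 0.2, -1.8]
opening: 0.345
```

Call:
send_rows --moves '[[[0,0,0,0,0,-1,-1],[0,0,0,0,0,-2,-1],[0,0,0,0,0,-3,-1],[0,0,0,0,0,-3,-1],[0,0,0,0,0,0,-1]]]'

```text
time_s: 67.0
position: [0.3785, 0.26, 0.1216]
tcp_rot: [[0.431, 0.902, 0.008], [0.902, -0.431, 0.003], [0.006, 0.006, -1.0]]
force: [0.6, -0.2, -1.0]
opening: 0.343
```

```bash
python3 - <<'E'
from h import *
capture('scene');capture('scene')
plan([.614,-.1122,.125],TY-30,-1,15)
E
```

```text
t 67.1 p [0.3763 0.2591 0.1188] y0 -25.56 op 0.345 F [ 0.7 -0.6 -2.4] J6 46.055333591293675
[[[0.0, -0.01, 0.72, -1.55, 2.5, -0.04, -1.0], [0.0, -0.01, 0.72, -1.52, 2.52, -0.04, -1.0], [0.0, -0.01, 0.72, -1.49, 2.54, -0.04, -1.0], [0.0, -0.01, 0.72, -1.45, 2.55, -0.04, -1.0], [0.0, -0.01, 0.72, -1.42, 2.57, -0.04, -1.0]]]
[[[0.0, -0.01, 0.72, -1.39, 2.59, -0.04, -1.0], [0.0, -0.01, 0.72, -1.36, 2.61, -0.04, -1.0], [0.0, -0.01, 0.72, -1.32, 2.62, -0.04, -1.0], [0.0, -0.01, 0.72, -1.29, 2.64, -0.04, -1.0], [0.0, -0.01, 0.72, -1.26, 2.66, -0.04, -1.0]]]
[[[0.0, -0.01, 0.72, -1.22, 2.67, -0.04, -1.0], [0.0, -0.01, 0.72, -1.19, 2.69, -0.04, -1.0], [0.0, -0.01, 0.72, -1.16, 2.7, -0.04, -1.0], [0.0, -0.01, 0.72, -1.12, 2.72, -0.04, -1.0], [0.0, -0.01, 0.72, -1.09, 2.73, -0.04, -1.0]]]
```

Call:
send_rows --moves '[[[0,0,0.7,-1.5,2.5,-0.1,-1],[0,0,0.7,-1.5,2.5,-0.1,-1],[0,0,0.7,-1.5,2.5,-0.1,-1],[0,0,0.7,-1.5,2.6,-0.1,-1],[0,0,0.7,-1.4,2.6,0,-1]]]'

```text
time_s: 67.6
position: [0.455, 0.1343, 0.1206]
tcp_rot: [[0.486, 0.874, -0.004], [0.874, -0.486, -0.0], [-0.002, -0.003, -1.0]]
force: [-0.2, 0.8, -2.4]
opening: 0.343
```

Call:
send_rows --moves '[[[0,0,0.7,-1.4,2.6,0,-1],[0,0,0.7,-1.4,2.6,0,-1],[0,0,0.7,-1.3,2.6,0,-1],[0,0,0.7,-1.3,2.6,0,-1],[0,0,0.7,-1.3,2.6,0,-1]]]'

```text
time_s: 68.1
position: [0.533, 0.0109, 0.1201]
tcp_rot: [[0.539, 0.842, -0.004], [0.842, -0.539, 0.001], [-0.001, -0.004, -1.0]]
force: [-0.1, 0.1, -1.7]
opening: 0.343
```

Call:
send_rows --moves '[[[0,0,0.8,-1.2,2.7,0,-1],[0,0,0.8,-1.2,2.7,0,-1],[0,0,0.8,-1.2,2.7,0,-1],[0,0,0.8,-1.1,2.7,0,-1],[0,0,0.8,-1.1,2.7,0,-1]]]'

```text
time_s: 68.6
position: [0.612, -0.1126, 0.1196]
tcp_rot: [[0.596, 0.803, -0.004], [0.803, -0.596, 0.002], [-0.001, -0.004, -1.0]]
force: [0.8, -0.2, -1.7]
opening: 0.342
```

Call:
send_rows --moves '[[[0,0,0,0,0,1.0,-1],[0,0,0,0,0,1.0,-1],[0,0,0,0,0,1.0,-1],[0,0,0,0,0,0.8,-1],[0,0,0,0,0,0,-1]]]'

```text
time_s: 69.1
position: [0.6112, -0.1106, 0.082]
tcp_rot: [[0.595, 0.804, -0.004], [0.804, -0.595, 0.002], [-0.001, -0.005, -1.0]]
force: [0.1, 0.4, -1.5]
opening: 0.341
```

```bash
python3 - <<'E'
from h import *
capture('scene');s=capture('scene');cv2.imwrite('pics/s19.png',s)
plan([.614,-.1122,.0775],TY-30,-1,5)
E
```

```text
t 69.2 p [ 0.6127 -0.1114  0.0837] y0 -36.52 op 0.344 F [ 0.  -0.3 -1.5] J6 15.952192494264251
[[[-0.01, 0.0, -0.02, 0.0, 0.03, 0.12, -1.0], [-0.01, 0.0, -0.02, 0.0, 0.03, 0.12, -1.0], [-0.01, 0.0, -0.02, 0.0, 0.03, 0.12, -1.0], [-0.01, 0.0, -0.02, 0.0, 0.03, 0.12, -1.0], [-0.01, 0.0, -0.02, 0.0, 0.03, 0.12, -1.0]]]
```

Call:
send_rows --moves '[[[0,0,0,0,0.12,0,-1],[0,0,0,0,0,0.4,-1],[0,0,0,0,0,0.4,-1],[0,0,0,0,0,0.1,-1],[0,0,0,0,0,0,-1]]]'

```text
time_s: 69.7
position: [0.6141, -0.1128, 0.0752]
tcp_rot: [[0.596, 0.803, 0.0], [0.803, -0.596, -0.0], [0.0, 0.0, -1.0]]
force: [0.5, -0.2, -0.7]
opening: 0.344
```

Call:
send_rows --moves '[[[0,0,0,0,0,0.2,-1],[0,0,0,0,0,0.1,-1],[0,0,0,0,0,0,-1],[0,0,0,0,0,0,-1],[0,0,0,0,0,0,-1]]]'

```text
time_s: 70.2
position: [0.6143, -0.113, 0.0743]
tcp_rot: [[0.596, 0.803, 0.001], [0.803, -0.596, -0.001], [0.0, 0.001, -1.0]]
force: [-2.1, -0.1, 10.8]
opening: 0.347
```

Call:
send_rows --moves '[[[0,0,0,0,0,0.1,-1],[0,0,0,0,0,0.1,-1],[0,0,0,0,0,0,-1],[0,0,0,0,0,0,-1],[0,0,0,0,0,0,-1]]]'

```text
time_s: 70.7
position: [0.6146, -0.1131, 0.0738]
tcp_rot: [[0.596, 0.803, 0.002], [0.803, -0.596, -0.001], [0.0, 0.002, -1.0]]
force: [-4.4, 1.2, 17.4]
opening: 0.336
```

Call:
send_rows --moves '[[[0,0,0,0,0,-0.5,-1],[0,0,0,-0.09,-0.12,0,-1],[0,0,0,0,0,0,-1],[0,0,0,0,0,0.2,-1],[0,0,0,0,0,0,-1]]]'

```text
time_s: 71.2
position: [0.6126, -0.113, 0.0736]
tcp_rot: [[0.596, 0.803, 0.0], [0.803, -0.596, -0.0], [-0.0, 0.0, -1.0]]
force: [-2.0, 0.9, 6.6]
opening: 0.343
```

Call:
send_rows --moves '[[[0,0,0,0,0,0.2,-1],[0,0,0,0,0,0.1,-1],[0,0,0,0,0,0,-1],[0,0,0,0,0,0,-1],[0,0,0,0,0,0,-1]]]'

```text
time_s: 71.7
position: [0.6124, -0.1117, 0.0712]
tcp_rot: [[0.596, 0.803, -0.0], [0.803, -0.596, 0.002], [0.001, -0.001, -1.0]]
force: [-2.5, 3.3, 10.1]
opening: 0.344
```

Call:
send_rows --moves '[[[0,0,0,0,0,-0.3,-1],[0,0,0,0.06,-0.1,0,-1],[0,0,0,0,0,0.2,-1],[0,0,0,0,0,0.1,-1],[0,0,0,0,0,0,-1]]]'

```text
time_s: 72.2
position: [0.612, -0.1114, 0.0711]
tcp_rot: [[0.596, 0.803, -0.0], [0.803, -0.596, 0.001], [0.0, -0.001, -1.0]]
force: [-3.2, 1.9, 10.4]
opening: 0.345
```

Call:
send_rows --moves '[[[0,0,0,0,0,0.1,-1],[0,0,0,0,0,0,-1],[0,0,0,0,0,0,-1],[0,0,0,0,0,0,-1],[0,0,0,0,0,0,-1]]]'

```text
time_s: 72.7
position: [0.612, -0.1114, 0.0709]
tcp_rot: [[0.596, 0.803, 0.0], [0.803, -0.596, 0.0], [0.0, -0.0, -1.0]]
force: [-2.9, 2.2, 13.5]
opening: 0.346
```

Call:
send_rows --moves '[[[0,0,0,0,0,-0.15,-1],[0,0,-7.5,0,0,0,-1],[0,0,-7.5,0,0,0,-1],[0,0,-7.5,0,0,0,-1],[0,0,-7.5,0,0,0,-1]]]'

```text
time_s: 73.2
position: [0.6134, -0.1118, 0.0713]
tcp_rot: [[0.11, 0.994, 0.003], [0.994, -0.11, -0.0], [0.0, 0.003, -1.0]]
force: [0.7, 1.8, 4.8]
opening: 0.34
```

Call:
send_rows --moves '[[[0,0,0,0,0,0.1,-1],[0,0,0,0,0,0.1,-1],[0,0,0,0,0,0,-1],[0,0,0,0,0,0,-1],[0,0,0,0,0,0,-1]]]'

```text
time_s: 73.7
position: [0.6134, -0.112, 0.0709]
tcp_rot: [[0.114, 0.993, 0.003], [0.993, -0.114, -0.001], [-0.001, 0.003, -1.0]]
force: [-2.5, 2.4, 14.9]
opening: 0.343
```

Both TY−30 and TY stop at 0.0709, so TY+30 should be the aligned angle.

Call:
send_rows --moves '[[[0,0,0,0,0,-0.2,-1],[0,0,-7.5,0,0,0,-1],[0,0,-7.5,0,0,0,-1],[0,0,-7.5,0,0,0,-1],[0,0,-7.5,0,0,0,-1]]]'

```text
time_s: 74.2
position: [0.6143, -0.1117, 0.0707]
tcp_rot: [[-0.402, 0.916, 0.005], [0.916, 0.402, -0.0], [-0.002, 0.005, -1.0]]
force: [3.4, 2.2, 0.2]
opening: 0.344
```

Call:
send_rows --moves '[[[0,0,0,0,0,0.1,-1],[0,0,0,0,0,0.1,-1],[0,0,0,0,0,0,-1],[0,0,0,0,0,0,-1],[0,0,0,0,0,0,-1]]]'

```text
time_s: 74.7
position: [0.6139, -0.1113, 0.0685]
tcp_rot: [[-0.394, 0.919, 0.004], [0.919, 0.394, 0.0], [-0.001, 0.004, -1.0]]
force: [3.6, 3.2, 0.1]
opening: 0.344
```

It drops in. Push home.

Call:
send_rows --moves '[[[0,0,0,0.02,0.08,0.1,-1],[0,0,0,0,0,0.1,-1],[0,0,0,0,0,0.1,-1],[0,0,0,0,0,0,-1],[0,0,0,0,0,0,-1]]]'

```text
time_s: 75.2
position: [0.6141, -0.1111, 0.0656]
tcp_rot: [[-0.396, 0.918, 0.003], [0.918, 0.396, -0.0], [-0.001, 0.003, -1.0]]
force: [4.7, 4.0, 1.3]
opening: 0.34
```

Call:
send_rows --moves '[[[0,0,0,0,0,0.1,-1],[0,0,0,0,0,0.1,-1],[0,0,0,0,0,0.1,-1],[0,0,0,0,0,0,-1],[0,0,0,0,0,0,-1]]]'

```text
time_s: 75.7
position: [0.6141, -0.1111, 0.0623]
tcp_rot: [[-0.396, 0.918, 0.003], [0.918, 0.396, -0.0], [-0.001, 0.003, -1.0]]
force: [4.5, 3.0, -1.1]
opening: 0.348
```

Call:
send_rows --moves '[[[0,0,0,0,0,0.1,-1],[0,0,0,0,0,0.1,-1],[0,0,0,0,0,0.1,-1],[0,0,0,0,0,0,-1],[0,0,0,0,0,0,-1]]]'

```text
time_s: 76.2
position: [0.614, -0.1111, 0.0591]
tcp_rot: [[-0.396, 0.918, 0.003], [0.918, 0.396, 0.0], [-0.001, 0.003, -1.0]]
force: [5.0, 4.0, -1.4]
opening: 0.347
```

Call:
send_rows --moves '[[[0,0,0,0,0,0.1,-1],[0,0,0,0,0,0.1,-1],[0,0,0,0,0,0.1,-1],[0,0,0,0,0,0,-1],[0,0,0,0,0,0,-1]]]'

```text
time_s: 76.7
position: [0.614, -0.1111, 0.0579]
tcp_rot: [[-0.396, 0.918, 0.003], [0.918, 0.396, -0.0], [-0.001, 0.003, -1.0]]
force: [2.7, 3.9, 7.7]
opening: 0.341
```

Call:
send_rows --moves '[[[0,0,0,0,0,0.1,-1],[0,0,0,0,0,0.1,-1],[0,0,0,0,0,0,-1],[0,0,0,0,0,0,-1],[0,0,0,0,0,0,-1]]]'

```text
time_s: 77.2
position: [0.614, -0.1112, 0.0577]
tcp_rot: [[-0.396, 0.918, 0.003], [0.918, 0.396, -0.001], [-0.002, 0.003, -1.0]]
force: [-0.8, 4.9, 17.9]
opening: 0.339
```

Call:
send_rows --moves '[[[0,0,0,0,0,-0.2,-0.1],[0,0,0,0,0,0,-0.1],[0,0,0,0,0,0,-0.1],[0,0,0,0,0,0,-0.1],[0,0,0,0,0,0,-0.1]]]'

```text
time_s: 77.7
position: [0.6119, -0.1113, 0.0557]
tcp_rot: [[-0.397, 0.918, -0.002], [0.918, 0.397, 0.0], [0.001, -0.002, -1.0]]
force: [-0.1, 0.4, -0.4]
opening: 0.449
```

Call:
send_rows --moves '[[[0,0,0,0,0,-1,-0.1],[0,0,0,0,0,-3,-0.1],[0,0,0,0,0,-4,-0.1],[0,0,0,0,0,-4,0],[0,0,0,0,0,-4,0]]]'

```text
time_s: 78.2
position: [0.6124, -0.1112, 0.2186]
tcp_rot: [[-0.398, 0.918, -0.0], [0.918, 0.398, -0.0], [-0.0, -0.0, -1.0]]
force: [1.5, 0.4, 0.5]
opening: 0.493
```

Call:
send_rows --moves '[[[0,0,0,1.5,-3.5,-1,0],[0,0,0,1.5,-3.5,-1,0],[0,0,0,1.5,-3.5,-1,0],[0,0,0,1.5,-3.5,0,0],[0,0,0,0,0,0,0]]]'

```text
time_s: 78.7
position: [0.4546, -0.11, 0.2468]
tcp_rot: [[-0.397, 0.918, -0.005], [0.918, 0.397, 0.002], [0.004, -0.004, -1.0]]
force: [0.4, 0.2, 0.4]
opening: 0.5
```

```bash
python3 - <<'E'
from h import *
s=capture('scene');t=capture('top');cv2.imwrite('pics/s20.png',s);cv2.imwrite('pics/t20.png',t)
st=readout.read_state();print(st['time_s'],st['position'],st['force'])
cv2.imwrite('pics/f.png',np.vstack([crop(s,120,130,200,145,4)[:, :800]]))
print(fit_scraper(s,'scene',(.564,-.303,-6.4),.004),fit_scraper(t,'top',(.562,-.308,-6.4),.004))
E
```

```text
78.8 [ 0.4601683  -0.11192452  0.24746431] [ 0.40413388 -0.37454303 -0.208788  ]
(array([  0.5633,  -0.3043, -11.6545]), np.float64(0.707156824403598), np.int64(313)) (array([ 0.5599, -0.3079, -1.8057]), np.float64(0.7359325172307376), np.int64(112))
```

View pics/f.png

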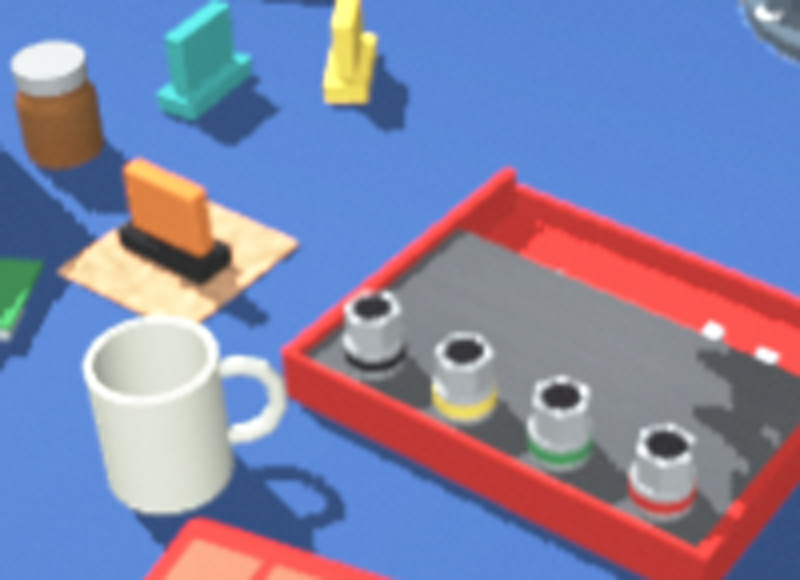

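All four sockets stand seated in a row at (373,335), (464,378), (560,422) and (663,470). The scraper stands on the pad at (175,220) and the plate is clear. Two chips show in the trough and a third just peeks over the plate edge at (560,272). A numeric look in the top pictures for the rest:

```bash
python3 - <<'E'
from h import *
a=np.radians(-TY)
for fn in('t20','t6'):
    t=cv2.imread(f'pics/{fn}.png').astype(int)
    m=((t.min(2)>150)&(t.max(2)-t.min(2)<60)).astype(np.uint8);n,l,st,c=cv2.connectedComponentsWithStats(m)
    for j in range(1,n):
        w=p2w('top',*c[j],.01)[:2]-TO;x,y=np.cos(a)*w[0]-np.sin(a)*w[1],np.sin(a)*w[0]+np.cos(a)*w[1]
        if -.16<x<.1 and abs(y)<.15: print(fn,c[j].round(1),st[j,4],'tray',round(x*1000),round(y*1000))
r=np.radians(TY)
corn=[w2p('top',[*T(x,y),.004])[0].round() for x,y in((-80,-145),(-150,-145),(-150,145),(-80,145))];print(corn)
E
```

```text
t20 [206.9 156.6] 75 tray 68 108
t20 [227.2 158.8] 78 tray 68 36
t20 [247.4 161.1] 78 tray 67 -35
t20 [269.1 158.3] 17 tray 86 -109
t20 [262. 171.] 1 tray 38 -89
t20 [250. 173.] 1 tray 26 -49
t20 [263.2 178.8] 9 tray 11 -97
t20 [258. 178.] 1 tray 12 -78
t20 [270.8 182.6] 23 tray 1 -124
t20 [233.5 183. ] 2 tray -15 4
t20 [223. 187.] 1 tray -33 39
t20 [277.8 187.2] 5 tray -13 -150
t20 [227. 188.] 1 tray -35 24
t20 [229.5 191. ] 2 tray -44 15
t20 [234. 197.] 1 tray -63 -3
t20 [252. 199.] 1 tray -63 -66
t20 [245. 201.] 1 tray -73 -43
t20 [206.9 205.9] 16 tray -104 86
t20 [234.5 205. ] 2 tray -91 -8
t20 [246. 205.] 1 tray -86 -48
t20 [218.6 207.6] 15 tray -106 45
t20 [251.5 207. ] 12 tray -91 -67
t20 [228. 218.] 1 tray -138 9
t20 [235. 218.] 1 tray -135 -15
t20 [230.3 222.2] 25 tray -151 -1
t20 [226.  222.5] 2 tray -154 14
t6 [206. 157.] 9 tray 66 111
t6 [226.6 159.6] 15 tray 65 38
t6 [267. 164.] 9 tray 65 -104
t6 [249. 195.] 1 tray -51 -54
t6 [247. 197.] 1 tray -58 -48
t6 [250. 200.] 1 tray -68 -59
t6 [252. 202.] 1 tray -74 -67
t6 [268.5 209.4] 46 tray -93 -126
t6 [276. 202.] 1 tray -64 -149
t6 [205.5 205. ] 2 tray -102 91
t6 [256. 204.] 1 tray -79 -81
t6 [261. 207.] 1 tray -87 -100
t6 [259. 208.] 1 tray -92 -93
t6 [261.5 209.5] 2 tray -96 -102
[array([274., 207.]), array([272., 227.]), array([189., 217.]), array([191., 197.])]
```

```bash
python3 - <<'E'
from h import *
a=np.radians(-TY)
def tr(c,u,v,z):
    w=p2w(c,u,v,z)[:2]-(TO+([0,.0035] if c=='scene' else [0,0]));return (np.array([np.cos(a)*w[0]-np.sin(a)*w[1],np.sin(a)*w[0]+np.cos(a)*w[1]])*1000).round()
s=cv2.imread('pics/s20.png').astype(int)
print(s[194:203,252:268].min(2))
for z in(.011,.018,.03,.034): print(z,tr('scene',259.7,197.7,z))
plan([.46,.30,.25],TY+30,0,10)
E
```

```text
[[110  96  88  83  83  82  82  82  81  81  82  80  82  83  81  81]
 [130 124 112  97  88  83  81  80  81  82  81  80  81  80  82  80]
 [140 137 131 123 117 106  94  88  86  83  81  81  82  83  81  82]
 [138 138 139 140 137 129 126 138 125  98  85  81  80  82  82  81]
 [139 138 138 138 137 141 142 156 145 121  99  88  84  83  81  80]
 [140 139 138 139 138 137 137 139 143 136 126 120 112  97  88  83]
 [137 139 139 141 140 140 139 137 138 140 140 140 134 125 113  98]
 [138 138 139 140 140 139 139 138 137 138 137 139 141 141 134 127]
 [138 140 138 140 138 138 141 139 139 140 140 138 139 140 142 141]]
0.011 [-101.  -72.]
0.018 [-93. -67.]
0.03 [-81. -58.]
0.034 [-76. -56.]
t 78.8 p [ 0.4602 -0.1119  0.2475] y0 23.38 op 0.497 F [ 0.4 -0.4 -0.2] J6 -50.61080925316807
[[[0.01, 0.01, -0.02, 3.78, 1.63, -0.03, 0.0], [0.01, 0.01, -0.02, 3.78, 1.63, -0.03, 0.0], [0.01, 0.01, -0.02, 3.78, 1.64, -0.03, 0.0], [0.01, 0.01, -0.02, 3.78, 1.64, -0.03, 0.0], [0.01, 0.01, -0.02, 3.78, 1.64, -0.03, 0.0]]]
[[[0.01, 0.01, -0.02, 3.78, 1.64, -0.03, 0.0], [0.01, 0.01, -0.02, 3.78, 1.64, -0.03, 0.0], [0.01, 0.01, -0.02, 3.78, 1.64, -0.03, 0.0], [0.01, 0.01, -0.02, 3.78, 1.64, -0.03, 0.0], [0.01, 0.01, -0.02, 3.78, 1.65, -0.03, 0.0]]]
```

Chip 4 agrees in both cameras, in the trough at tray (−92, −67). I'll move the arm aside to find chip 3.

Call:
send_rows --moves '[[[0,0,0,3.8,1.6,0,0],[0,0,0,3.8,1.6,0,0],[0,0,0,3.8,1.6,0,0],[0,0,0,3.8,1.6,0,0],[0,0,0,3.8,1.6,0,0]]]'

```text
time_s: 79.3
position: [0.46, 0.0962, 0.2469]
tcp_rot: [[-0.398, 0.917, 0.002], [0.917, 0.398, -0.0], [-0.001, 0.002, -1.0]]
force: [0.1, -0.1, 0.5]
opening: 0.503
```

Call:
send_rows --moves '[[[0,0,0,3.8,1.6,0,0],[0,0,0,3.8,1.6,0,0],[0,0,0,3.8,1.6,0,0],[0,0,0,3.8,1.6,0,0],[0,0,0,3.8,1.6,0,0]]]'

```text
time_s: 79.8
position: [0.4573, 0.3034, 0.2467]
tcp_rot: [[-0.398, 0.917, 0.002], [0.917, 0.398, 0.001], [-0.0, 0.002, -1.0]]
force: [-0.1, -0.2, 0.4]
opening: 0.496
```

```bash
python3 - <<'E'
from h import *
a=np.radians(-TY);t=capture('top').astype(int)
m=((t.min(2)>120)&(t.max(2)-t.min(2)<70)).astype(np.uint8);n,l,st,c=cv2.connectedComponentsWithStats(m)
for j in range(1,n):
    w=p2w('top',*c[j],.01)[:2]-TO;x,y=np.cos(a)*w[0]-np.sin(a)*w[1],np.sin(a)*w[0]+np.cos(a)*w[1]
    if -.16<x<.1 and abs(y)<.15 and st[j,4]>2: print(c[j].round(1),st[j,4],'tray',round(x*1000),round(y*1000),t[int(c[j][1]),int(c[j][0])])
print(readout.read_state()['time_s'])
E
```

```text
[234.  179.2] 3567 tray -2 4 [152 145 148]
[206.9 205.8] 17 tray -104 86 [247 241 240]
[235.2 205.8] 13 tray -93 -11 [255 254 249]
[218.8 207.8] 18 tray -106 44 [249 243 244]
[251.5 207. ] 12 tray -91 -67 [255 255 255]
[189. 220.] 3 tray -160 141 [195 133 130]
[198. 221.] 3 tray -159 110 [192 130 130]
[216. 223.] 3 tray -159 47 [194 131 134]
79.85
```

All four chips lie in the trough, at tray x −91 to −106. Handing in.

```bash
python3 -c "
from rig import bot
print(bot.hand_in())"
```

```text
the job is handed in; nothing more can be done
None
```

The job is handed in at about 80 s. I scraped the four chips into the trough first, in three strokes. Then I set the scraper on the cork pad and seated all four sockets: black on drive 0, yellow on 1, green on 2 and red on 3.

**Last checks:**
- **Chips:** all four show in the trough in the top camera (tray x −91 to −106 mm), and the scene picture shows the plate clear.
- **Sockets:** each push ended in a rigid stop at TCP height 57.7–58.2 mm. With the 28 mm grip height, that puts each underside on the plate within about 1 mm. The last picture shows all four upright in a row.
- **Scraper:** it stands on the pad, within about 2 mm of its centre in both cameras. I released it 2–3 mm above the pad, so it dropped that far.
- **Other things:** the mug, jar and look-alike scrapers in the last picture look undisturbed. I did not check the driver, board or tape again at the end.

**What went wrong or disagreed:**
- **Yellow and black:** both first stopped high because the hole was 30° off the drive, and both went home after turning and a small sideways correction. I also set black back down on its spot once to regrip it.
- **Red:** it was gripped about 6° off its flats and needed about 11 N on the way down.
- **Clicks:** I could not read the spring balls, so the clicks are inferred from height and force.
- **Cameras:** the two cameras disagreed by about 4–5 mm in y. I got round this by comparing positions within one picture and by feeling for contact.

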